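# Couple the camlock test coupling onto the leak-test stand

### The arm

A 7-joint arm with a two-finger parallel gripper is mounted at the origin on a cart in front of the work surface, level with it; the furniture and walls round the work are solid. World frame = base frame: x ahead of the robot, y to its left, z up, the work surface at z = 0. Lengths are in mm, angles in rad, forces in N, time in s.
With the tool pointing down it reaches from about 425 to 875 mm from the base axis. Payload 4.7 kg.
Tool frame: the origin (TCP) lies at the very end of the fingers, on their centre line; the grasp point (between the pads) lies 19 mm behind it; z points along the fingers, y is the direction in which the jaws open and shut (so a half turn about z gives the same grasp; the last joint's range is limited). The gripper opens to 85 mm and grips with 20 to 120 N. Pads are 22 mm wide; open, the fingers measure 114 mm over their backs; the gripper's body (76 mm by 85 mm) begins 54 mm behind the grasp point. The pads swing forward as they close: fully open they stand 13 mm farther back than shut.
Start: joints at [1.264, 0.321, -0.07, 1.45, 0.023, 1.371, -0.057], TCP at [204.942, -616.866, 231.349] pointing down, gripper open.
Joint ranges: [-2.86, 2.86], [-0.3, 2.09], [-1.38, 1.24], [0.06, 2.45], [-1.56, 4.7], [0.09, 2.05], [-2.69, 2.69]. Speed limits (rad/s): [2.57, 2.57, 3.14, 3.14, 3.14, 3.14, 3.14].

### API

Orientations are given as a 3x3 rotation matrix whose columns are the frame's x, y, z axes.
In Python, from station import bot gives the robot as it stands. The module is installed in compiled form; this text tells all that it offers.
- The arm moves only by the tool carry_out, never from a script. Its argument "plan" is text: rows parted by semicolons, each of 7 numbers parted by spaces: the shift along the tool's x, y, z in mm, then the turn, a rotation vector about the tool's x, y, z in degrees, then the opening, from 0 (shut) to 1 (fully open). A call has 1 to 8 rows; each row shifts and turns the commanded pose from where the row before left it, along the tool's axes as they then stand; what a row does not reach is not made up. A row lasts 1/12 s, in which the tool goes at most 41.7 mm and 7.16 degrees, less where a joint would pass 70% of its speed; a pose out of reach is approached as far as the arm can. A call with a gripper value outside its range is refused whole. The fingers move at their own pace and stop on an object; "squeeze" is the grip in N (left out, the last holds). Time passes only in rows, so rows that do not move let the fingers close. It gives the time, the measured TCP pose, the force and the opening at its end, in the units of the state.
- bot.read_state(): the state, without advancing time (a new reading comes with each control period).
- bot.get_image(name): name is "side" or "top"; returns a dict with "color" (480x640x3 uint8, red, green, blue), "z_map" (480x640 float32, mm along the optical axis (not along the pixel's ray), 0 where there is no reading), "vertical_fov" (degrees; the focal length in pixels is half the picture's height over the tangent of half this angle, whatever the lens; pixels are square), "cx", "cy" (the principal point, pixels), "R" (3x3) and "t" (3): a world point X has camera coordinates R X + t. Camera axes: x right, y down, z forward; pixel columns grow to the right and rows downward; lengths in mm; the calibration is good to about 2 mm. A picture is of the moment at which its call begins.
- bot.job_done(): hands the job in, once; it reports no verdict.
The state is a dict: "time": time; "joint_positions": joint angles; "dq": joint speeds; "tau": joint torques, N m; "tool_pos": TCP position; "eef_rot": TCP orientation; "contact_force": force on the tool from outside, world axes, zero at the start; "torque": the same for the moment, N m; "grip_width": finger opening in mm.
Only numpy, scipy, OpenCV 4.12 (cv2) and the standard library are available. Lean on these libraries where they do the work, as an engineer would, in place of code of your own. Each camera call takes 0.05 s, during which the arm holds its last target.

### The job

Push the loose aluminium cam-arm coupling straight down onto the grooved spigot of the test stand until it stops dead, bed its gasket there with a steady push of about 25 N for half a second with both arms still raised, and then swing the two cam arms down to their stops, one after the other, so that it is locked on. The height of the spigot was set by hand, so feel your way: do not force the coupling or the arms, and leave the other things on the bench where they are.

Things in the scene. Friction and masses are not known exactly. Their poses are not given: they have to be found in the camera images.
- coupling: Loose aluminium camlock coupling, 0.3 to 0.6 kg with arms, standing on the bench mouth down. Origin: centre of the mouth rim (underside); z up along its axis; two steel cam arms stand out along its own +x and -x, each reaching 76 mm from its pin. Round body 50 mm diameter, 57 mm tall, with a grip stub on top. Bore 38 mm wide, 47.5 mm deep, lead-in at the mouth 45 mm wide
- stub (a point): Middle of the coupling's grip stub, a rectangular block with rounded edges on top of the body, 34 mm along the coupling's x, 30 mm along its y, from 57 to 93 mm above its origin (this point: 75 mm). Grip it across y, clear of the arms
- gasket: Flat rubber gasket, 36 mm diameter, the floor of the coupling's bore; origin at the centre of the face that looks out of the mouth, 47.5 mm above the coupling's origin when free. It meets the spigot's top and yields 2.5 mm at about 12 N per mm, then stops hard. Bed it with about 25 N on the coupling for half a second; over 40 N crushes it: go slowly (10 mm/s)
- stand: Fixed test stand: dark steel plate 150 (own x) x 120 x 12 mm, in its middle, on its z axis, a round column 44 mm wide with an upright aluminium spigot in it; a short brass-ended side port points along +x at 34 mm height. Origin: centre of the plate's underside, on the bench. Fully home, at any yaw, the coupling's origin is about 49 mm below the spigot's top: 61 to 82 mm above this one
- clamp_ring (a point): On the spigot's axis, top of the column's dark clamp ring, 52 mm above the bench. The spigot stands out of it; its height was set by hand and is not measured: top 111 to 129 mm above the bench. Spigot 36 mm diameter, edge bevelled 2.5 mm. Sealing ring 9.5 mm below its top rubs in the bore from about 38 mm before home: 3 to 12 N to push on; the coupling stays where it is left
- cam_a (a joint): Hinge of the cam arm on the coupling's own +x side, rad: 0 = raised 0.70 rad above level, 0.70 = level, 1.40 = stop, fully down, 0.70 rad below level. Level hinge pin 26 mm out from the coupling's axis, 32 mm above its mouth rim, square to the arm. It stays where it is left
- cam_b (a joint): Hinge of the cam arm on the coupling's own -x side, rad: 0 = raised 0.70 rad above level, 0.70 = level, 1.40 = stop, fully down, 0.70 rad below level. Level hinge pin 26 mm out from the coupling's axis, 32 mm above its mouth rim, square to the arm. It stays where it is left
- cam_a_paddle: Paddle at the end of the cam arm on the coupling's +x side: flat steel plate 24 x 22 x 6 mm with a dark eye. Origin in its middle, 64 mm from its hinge pin; own x along the arm outwards, z out of its upper face. Press it down: 2 to 6 N swings the arm, up to 14 N where its cam bites under the spigot's head, then it stops dead; it jams half way if the coupling is over 3 mm above home. Over 40 N bends it
- cam_b_paddle: Paddle at the end of the cam arm on the coupling's -x side: flat steel plate 24 x 22 x 6 mm with a dark eye. Origin in its middle, 64 mm from its hinge pin; own x along the arm outwards, z out of its upper face. Press it down: 2 to 6 N swings the arm, up to 14 N where its cam bites under the spigot's head, then it stops dead; it jams half way if the coupling is over 3 mm above home. Over 40 N bends it
- oil_bottle: Bystander: small amber bottle with a black cap, 32 mm diameter, 77 mm tall, standing; origin centre of its underside
- tape_black: Bystander: roll of black tape lying flat, 67 mm diameter, 19 mm tall; origin centre of its underside
- torch: Bystander: black pocket torch lying along its own y, 105 x 31 x 31 mm; origin centre of its underside
- caliper: Bystander: digital caliper lying flat along its own y, 232 x 70 x 18 mm; origin centre of its underside
- spare_battery: Bystander: black battery pack 65 x 100 (own y) x 48 mm; origin centre of its underside
- bin_washers: Bystander: small open red parts bin 107 (own x) x 71 x 50 mm; origin centre of its underside

How it is judged:
By the outcome, as a careful person would: the job done as asked, in the order asked, and still so for the second after the job is handed in, with the robot touching nothing.
It also fails if it takes over 72 s, if anything falls off the work surface, if the arm or the gripper's body presses on something with over 40 N, if the wrist force passes 120 N, or if a joint passes its speed limit or range.

## Working session

There is one attempt and no reset: what is moved stays moved. The work goes in short steps, Python scripts to look and compute and a tool call to move; the robot and the scene stay as the last step left them, time stands still between calls to the robot, and variables do not carry over. Pictures are saved under pics/ and viewed, and the job is handed in when it is done.

Besides the shell and the picture viewer there is one more tool, called after "Emit:" by a JSON object that holds its "api" and its "payload". carry_out: Moves the arm, as the interface text tells. Its arguments: {"type":"object","properties":{"plan":{"type":"string"},"squeeze":{"type":"number"}},"required":["plan"]}

```bash
mkdir -p pics; python3 - <<'E'
from station import bot
import cv2,numpy as np
s=bot.read_state()
for k,v in s.items(): print(k,np.round(v,3).tolist())
for n in("side","top"):
    d=bot.get_image(n); cv2.imwrite(f"pics/{n}0.png",d["color"][:,:,::-1])
    np.savez(f"{n}0.npz",**d)
    print(n,d["vertical_fov"],d["cx"],d["cy"],np.round(d["R"],3).tolist(),d["t"])
E
```

```text
time 0.0
joint_positions [1.264, 0.322, -0.07, 1.452, 0.023, 1.371, -0.057]
dq [-0.0, -0.001, 0.003, -0.001, -0.001, 0.001, 0.002]
tau [0.001, -49.358, -0.382, -31.433, 0.013, 0.011, -0.0]
tool_pos [204.733, -616.352, 230.197]
eef_rot [[0.949, 0.315, -0.001], [0.315, -0.949, 0.002], [-0.0, -0.002, -1.0]]
contact_force [0.606, -0.26, 0.252]
torque [0.016, -0.014, -0.036]
grip_width 85.145
side 42.93634224759131 319.9729265033162 243.5302109127911 [[-0.958, -0.288, 0.007], [-0.134, 0.425, -0.895], [0.255, -0.858, -0.445]] [ 574.56256963  135.72159218 1432.02496674]
top 52.54739470093871 316.51554606141985 244.59433074840072 [[0.004, -1.0, 0.018], [-0.998, -0.005, -0.069], [0.069, -0.018, -0.997]] [ -23.82729396  604.06482348 1241.2001927 ]
```

View pics/side0.png

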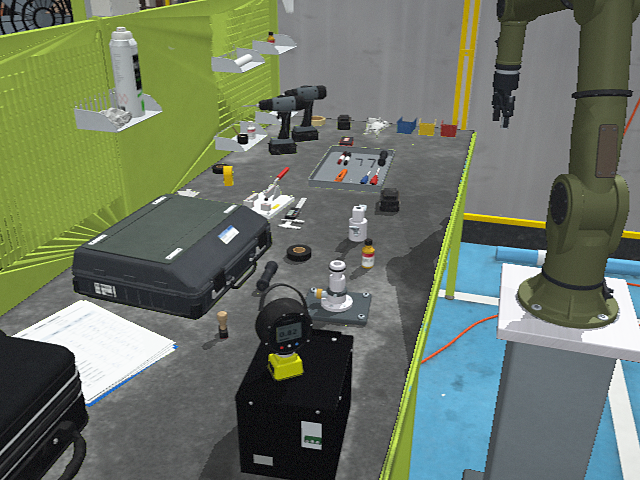

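View pics/top0.png

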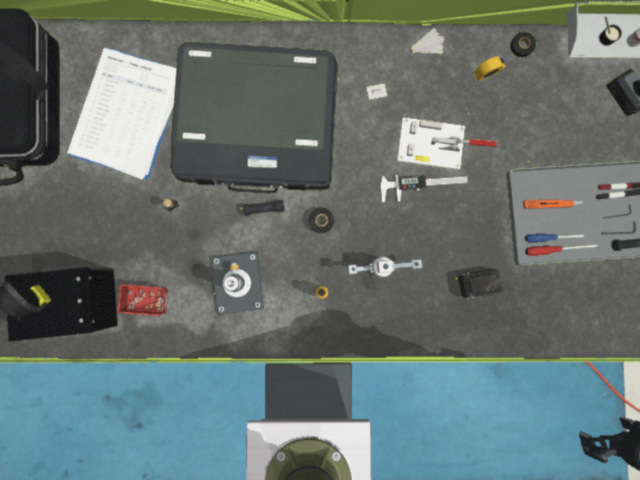

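The side view shows the coupling at about (357,222) and the stand at (338,290). In the top view the coupling is at (384,266), its arms lying along image x, and the stand is at (236,283). I'll zoom in.

```bash
cat > h.py <<'E'
import numpy as np,cv2
def load(n,tag="0"): return dict(np.load(f"{n}{tag}.npz"))
def f(d): return 240/np.tan(np.radians(float(d["vertical_fov"]))/2)
def ray(d,u,v):
    c=np.array([(u-d["cx"])/f(d),(v-d["cy"])/f(d),1.0]); R=d["R"]; return -R.T@d["t"], R.T@c
def onz(d,u,v,z):
    o,r=ray(d,u,v); return o+r*(z-o[2])/r[2]
def depth(d,u,v):
    o,r=ray(d,u,v); return o+r*float(d["z_map"][int(round(v)),int(round(u))])
def proj(d,X):
    c=d["R"]@np.asarray(X,float)+d["t"]; return np.array([d["cx"]+f(d)*c[0]/c[2],d["cy"]+f(d)*c[1]/c[2]])
def cloud(d):
    v,u=np.mgrid[0:480,0:640]; z=d["z_map"].astype(float)
    c=np.stack([(u-d["cx"])/f(d)*z,(v-d["cy"])/f(d)*z,z],-1)
    return (c-d["t"])@d["R"]
E
python3 - <<'E'
from h import *
t=load("top");s=load("side")
a=t["color"][240:320,195:275,::-1];b=t["color"][225:305,340:430,::-1]
b=t["color"][226:306,344:424,::-1]
cr=[cv2.resize(x,(400,400),interpolation=cv2.INTER_CUBIC) for x in(a,b)]
cv2.imwrite("pics/z_top.png",np.hstack(cr))
a=s["color"][250:330,300:380,::-1];b=s["color"][190:270,320:400,::-1]
cr=[cv2.resize(x,(400,400),interpolation=cv2.INTER_CUBIC) for x in(a,b)]
cv2.imwrite("pics/z_side.png",np.hstack(cr))
E
```

```text
(no output)
```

View pics/z_top.png

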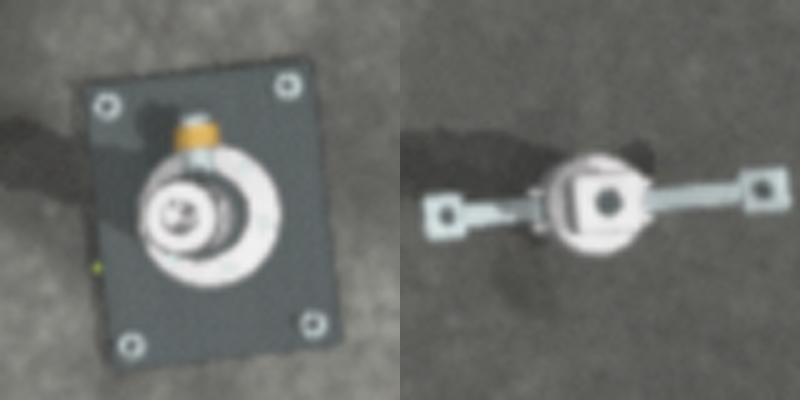

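View pics/z_side.png

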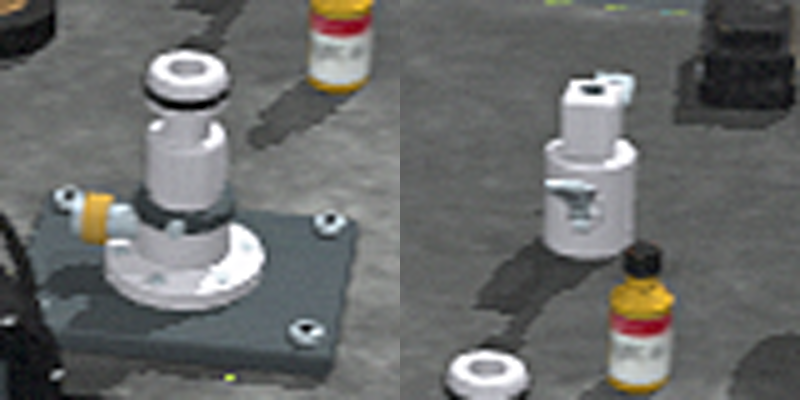

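```bash
python3 - <<'E'
from h import *
t=load("top");s=load("side")
P=lambda x,y,u0,v0:(u0+(x+.5)/5-.5,v0+(y+.5)/5-.5)
sc=[onz(t,*P(*p,195,240),16)for p in[(107,105),(288,85),(131,346),(313,325)]]
sc=np.array(sc);print(sc.round(1).tolist(),"stand ctr",sc.mean(0).round(1))
ex=(sc[0]+sc[1]-sc[2]-sc[3]);print("stand x yaw",np.arctan2(ex[1],ex[0]))
for z in(111,120,129):print("spig top",z,onz(t,*P(181,214,195,240),z).round(1), "side",onz(s,*P(186,68,300,250),z).round(1))
# side x top triang
o1,r1=ray(t,*P(181,214,195,240));o2,r2=ray(s,*P(186,68,300,250))
A=np.stack([r1,-r2],1);k=np.linalg.lstsq(A,o2-o1,rcond=None)[0];print("tri",(o1+r1*k[0]).round(1),(o2+r2*k[1]).round(1))
pa=onz(t,*P(47,215,344,226),73+2);pb=onz(t,*P(364,189,344,226),75)
st=onz(t,*P(208,202,344,226),93)
print("paddles",pa,pb,"mid",(pa+pb)/2,"dist",np.linalg.norm(pa-pb),"stub",st,"yaw",np.arctan2(*(pa-pb)[[1,0]]))
print("stub side",onz(s,*P(590-400,90,320,190),93))
for n,d in(("top",t),("side",s)):
    C=cloud(d).reshape(-1,3)
    for nm,c in(("stand",sc.mean(0)),("coup",st)):
        m=(np.hypot(C[:,0]-c[0],C[:,1]-c[1])<40)
        Q=C[m];z=Q[:,2]; print(n,nm,m.sum(),"zmax",np.sort(z)[-10:].round(1)[::3])
        for lo,hi in((3,20),(20,50),(54,60),(60,85),(88,100),(100,140)):
            q=Q[(z>lo)&(z<hi)]
            if len(q):print("  ",lo,hi,len(q),q.mean(0).round(1),q.min(0).round(1),q.max(0).round(1))
E
```

```text
[[561.6, 239.0, 16.0], [572.4, 145.6, 16.0], [437.6, 224.5, 16.0], [448.6, 131.1, 16.0]] stand ctr [505.1 185.1  16. ]
stand x yaw 0.11645581990656845
spig top 111 [506.4 185.  111. ] side [508.1 177.9 111. ]
spig top 120 [506.5 183.6 120. ] side [503.9 194.1 120. ]
spig top 129 [506.5 182.2 129. ] side [499.6 210.3 129. ]
tri [506.4 184.4 114.6] [506.4 184.4 114.6]
paddles [ 541.2389456 -110.9085812   75.       ] [ 554.81373404 -268.85036431   75.        ] mid [ 548.02633982 -189.87947275   75.        ] dist 158.52407303614365 stub [ 547.56671671 -188.13294642   93.        ] yaw 1.6565336762905172
stub side [ 547.54030311 -184.89554706   93.        ]
top stand 756 zmax [118.  118.5 118.9 121. ]
   3 20 191 [500.5 177.9  13.8] [465.1 145.6   4.8] [542.9 223.6  20. ]
   20 50 287 [508.5 178.5  27.7] [470.7 149.5  20. ] [544.8 219.2  50. ]
   54 60 14 [507.3 172.7  56. ] [486.9 163.2  54.4] [526.9 185.9  59.2]
   60 85 28 [506.7 171.3  75.9] [490.  167.4  60.2] [521.8 180.   84.8]
   88 100 1 [507.2 186.3  99.9] [507.2 186.3  99.9] [507.2 186.3  99.9]
   100 140 189 [505.6 184.4 111.5]
[... 719 characters left out ...]
86.4  54.2] [520.4 221.   59.8]
   60 85 180 [502.8 197.9  73.9] [488.2 176.3  60.2] [522.6 209.3  85. ]
   88 100 36 [503.3 196.1  92.5] [494.7 186.5  88.2] [514.5 201.9  99.8]
   100 140 180 [504.6 193.5 111.3] [487.4 168.4 100.1] [522.6 211.6 119. ]
side coup 597 zmax [94.  94.3 95.6 96.4]
   3 20 100 [ 543.5 -169.8   10.9] [ 513.4 -206.7    3.1] [ 573.8 -156.9   19.2]
   20 50 141 [ 541.9 -167.6   34.7] [ 521.7 -190.3   20.3] [ 572.3 -152.4   49.7]
   54 60 53 [ 544.4 -174.4   56.7] [ 524.1 -205.1   54.1] [ 567.8 -155.4   59.9]
   60 85 96 [ 544.1 -172.4   72.3] [ 524.2 -199.1   60.4] [ 559.5 -163.1   84.7]
   88 100 60 [ 546.4 -180.7   92.1] [ 530.6 -203.3   88.5] [ 561.2 -160.7   96.4]
```

```bash
python3 - <<'E'
from h import *
for n in("top","side"):
    C=cloud(load(n)).reshape(-1,3)
    m=(C[:,0]>150)&(C[:,0]<640)&(C[:,1]>-700)&(C[:,1]<300)&(C[:,2]>40)
    Q=C[m]
    # grid of max height
    H,_,_=np.histogram2d(Q[:,0],Q[:,1],bins=[np.arange(150,651,50),np.arange(-700,301,50)])
    g=np.zeros((10,20))
    ix=((Q[:,0]-150)//50).astype(int);iy=((Q[:,1]+700)//50).astype(int)
    np.maximum.at(g,(ix.clip(0,9),iy.clip(0,19)),Q[:,2]);print(n);print(g.astype(int))
E
```

```text
top
[[   0  373  407  344    0    0    0    0    0    0    0    0    0    0
     0    0    0    0    0    0]
 [ 311  388  408    0    0    0    0    0    0    0    0    0    0    0
     0    0    0    0    0    0]
 [   0    0    0    0    0    0    0    0    0    0    0    0    0    0
     0    0    0    0    0    0]
 [   0    0    0    0    0    0    0    0    0    0    0    0    0    0
     0    0    0    0    0    0]
 [   0    0    0    0    0    0    0    0    0    0    0    0    0    0
     0    0    0    0    0    0]
 [   0    0    0    0    0    0    0    0    0    0    0    0    0    0
     0    0    0    0    0    0]
 [   0    0    0    0   52   53    0    0    0    0    0    0    0   82
     0    0    0  121  114    0]
 [   0    0    0    0   53   54   40    0   63   94   97   78   75    0
  1279    0    0  119  116    0]
 [   0    0    0    0    0    0    0    0   66   96   96   74    0    0
     0    0    0   43    0    0]
 [   0    0    0    0    0    0    0    0    0    0    0    0    0    0
     0    0    0    0    0    0]]
side
[[  0 554 567 614 618 623 625   0   0   0   0   0   0   0   0   0   0   0
    0   0]
 [343 589 609 614 615   0   0   0   0   0   0   0   0   0   0   0   0   0
    0   0]
 [  0 604 581   0   0   0   0   0   0   0   0   0   0   0   0   0   0   0
    0   0]
 [  0   0   0   0   0   0   0   0   0   0   0   0   0   0   0   0   0   0
    0   0]
 [  0   0   0   0   0   0   0   0   0   0   0   0   0   0   0   0   0   0
    0   0]
 [  0   0   0   0   0   0   0   0   0   0   0   0   0   0   0   0   0   0
    0   0]
 [  0   0   0   0  50  54   0   0   0   0   0   0   0  79   0   0   0 117
  118   0]
 [  0   0   0   0  51  51   0   0  61  59  96  75  77   0   0   0   0 119
  118   0]
 [  0   0   0   0   0   0   0   0  64  89  95   0   0   0   0   0   0  42
    0   0]
 [  0   0   0   0   0   0   0   0   0   0   0   0   0   0   0   0   0   0
    0   0]]
```

Emit:
{"api": "carry_out", "payload": {"plan": "0 0 0 0 0 -7 1;0 0 0 0 0 -7 1;0 0 0 0 0 -7 1;0 0 0 0 0 -7 1;0 0 0 0 0 -7 1;0 0 0 0 0 -7 1;0 0 0 0 0 -7 1;0 0 0 0 0 -7 1", "squeeze": 60}}

```text
time: 0.77
tool_pos: [204.8, -616.6, 230.7]
eef_rot: [[0.263, 0.965, -0.0], [0.965, -0.263, 0.001], [0.001, -0.001, -1.0]]
contact_force: [-0.2, 0.3, -0.3]
grip_width: 85.1
```

Emit:
{"api": "carry_out", "payload": {"plan": "0 0 0 0 0 -7 1;0 0 0 0 0 -7 1;0 0 0 0 0 -6.5 1;0 0 0 0 0 0 1"}}

```text
time: 1.1
tool_pos: [204.8, -616.6, 230.7]
eef_rot: [[-0.088, 0.996, -0.0], [0.996, 0.088, 0.001], [0.001, -0.0, -1.0]]
contact_force: [0.5, 1.1, 0.1]
grip_width: 85.6
```

```bash
cat > go.py <<'E'
import sys,numpy as np
from station import bot
s=bot.read_state(); R=np.array(s["eef_rot"]);p=np.array(s["tool_pos"])
T=np.array([float(v) for v in sys.argv[1:4]])
print("t",s["time"],"tool shift",(R.T@(T-p)).round(1),"y-angle",np.degrees(np.arctan2(R[1,1],R[0,1])).round(2),"q",np.round(s["joint_positions"],2))
E
python3 go.py 547.8 -188.3 200
```

```text
t 1.1 tool shift [396.5 379.3  31.1] y-angle 5.04 q [ 1.4   0.33 -0.25  1.45  0.08  1.38  1.24]
```

Emit:
{"api": "carry_out", "payload": {"plan": "25 24 2 0 0 0 1;25 24 2 0 0 0 1;25 24 2 0 0 0 1;25 24 2 0 0 0 1;25 24 2 0 0 0 1;25 24 2 0 0 0 1;25 24 2 0 0 0 1;25 24 2 0 0 0 1"}}

```text
time: 1.77
tool_pos: [379.9, -399.7, 215.1]
eef_rot: [[-0.081, 0.997, -0.0], [0.997, 0.081, -0.0], [-0.0, -0.0, -1.0]]
contact_force: [-0.3, -1.1, -0.2]
grip_width: 85.8
```

Emit:
{"api": "carry_out", "payload": {"plan": "25 24 2 0 0 0 1;25 24 2 0 0 0 1;25 24 2 0 0 0 1;25 24 2 0 0 0 1;25 24 2 0 0 0 1;25 24 2 0 0 0 1;25 20 2 0 0 0 1;0 0 0 0 0 0 1"}}

```text
time: 2.43
tool_pos: [531.3, -204.3, 201.1]
eef_rot: [[-0.093, 0.996, 0.002], [0.996, 0.093, 0.005], [0.005, 0.002, -1.0]]
contact_force: [-0.2, 0.9, 1.0]
grip_width: 85.3
```

```bash
python3 go.py 547.8 -188.3 150
```

```text
t 2.4333 tool shift [14.2 17.7 51.2] y-angle 5.31 q [ 0.84  0.21 -0.59  1.68  0.12  1.28  0.32]
```

Emit:
{"api": "carry_out", "payload": {"plan": "7 9 10 0 0 0 1;7 9 10 0 0 0 1;0 0 15 0 0 0 1;0 0 15 0 0 0 1;0 0 0 0 0 0 1;0 0 0 0 0 0 1"}}

```text
time: 2.93
tool_pos: [543.6, -197.5, 150.5]
eef_rot: [[-0.083, 0.997, -0.002], [0.997, 0.083, 0.001], [0.001, -0.002, -1.0]]
contact_force: [-0.4, -0.2, 0.1]
grip_width: 85.5
```

```bash
python3 go.py 547.8 -188.3 62;python3 - <<'E'
from station import bot
from h import *
r=[]
for n,u,v in(("top",383,266),("side",357,205)):
    d=bot.get_image(n); np.savez(f"{n}1.npz",**d)
    r.append(cv2.resize(d["color"][v-50:v+50,u-50:u+50,::-1],(400,400),interpolation=cv2.INTER_CUBIC))
cv2.imwrite("pics/g1.png",np.hstack(r))
E
```

```text
t 2.9333 tool shift [ 8.7  5.1 88.5] y-angle 4.76 q [ 0.81  0.28 -0.59  1.72  0.16  1.2   0.26]
```

View pics/g1.png

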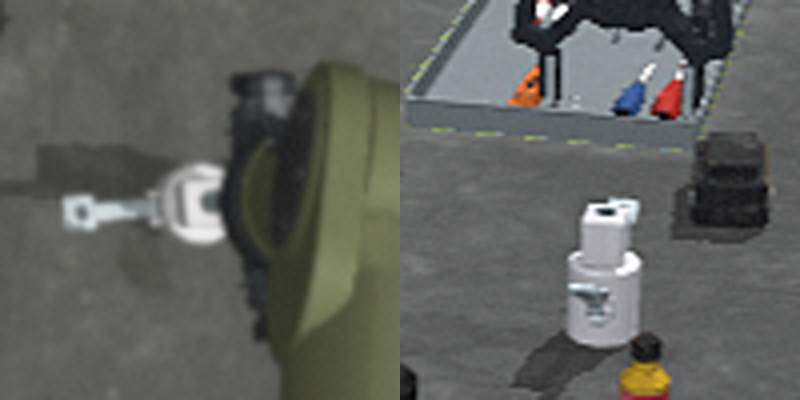

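Emit:
{"api": "carry_out", "payload": {"plan": "4.5 2.5 0 0 0 0 1;4.5 2.5 0 0 0 0 1;0 0 15 0 0 0 1;0 0 15 0 0 0 1;0 0 10 0 0 0 1;0 0 0 0 0 0 1;0 0 0 0 0 0 1"}}

```text
time: 3.62
tool_pos: [548.6, -187.7, 111.2]
eef_rot: [[-0.085, 0.996, -0.001], [0.996, 0.085, 0.0], [0.0, -0.001, -1.0]]
contact_force: [-0.0, -0.1, -0.3]
grip_width: 85.5
```

```bash
python3 go.py 547.8 -188.3 63;python3 - <<'E'
from station import bot
from h import *
r=[]
for n,u,v in(("top",383,266),("side",357,205)):
    d=bot.get_image(n); np.savez(f"{n}2.npz",**d)
    r.append(cv2.resize(d["color"][v-50:v+50,u-50:u+50,::-1],(400,400),interpolation=cv2.INTER_CUBIC))
cv2.imwrite("pics/g2.png",np.hstack(r))
E
```

```text
t 3.6167 tool shift [-0.5 -0.8 48.2] y-angle 4.89 q [ 0.78  0.32 -0.59  1.76  0.19  1.13  0.22]
```

View pics/g2.png

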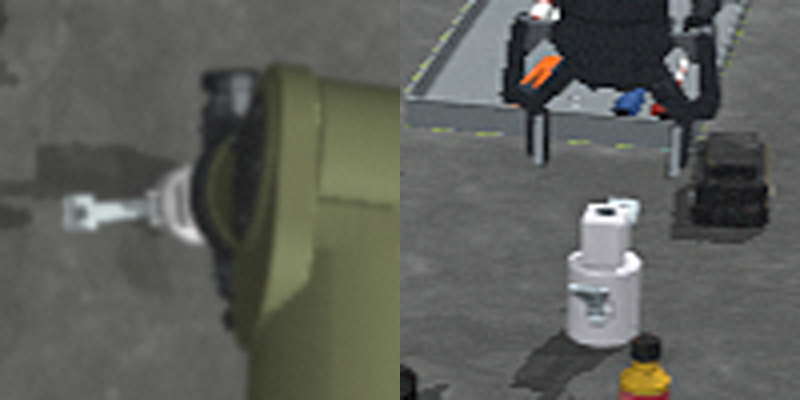

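Emit:
{"api": "carry_out", "payload": {"plan": "0 -0.5 10 0 0 0 1;0 0 10 0 0 0 1;0 0 10 0 0 0 1;0 0 8 0 0 0 1;0 0 5 0 0 0 1;0 0 3 0 0 0 1;0 0 0 0 0 0 1;0 0 0 0 0 0 1"}}

```text
time: 4.38
tool_pos: [548.3, -188.1, 65.3]
eef_rot: [[-0.085, 0.996, 0.0], [0.996, 0.085, 0.0], [0.0, 0.0, -1.0]]
contact_force: [-0.0, -0.0, 0.9]
grip_width: 85.3
```

```bash
python3 go.py 547.8 -188.3 63;python3 - <<'E'
from station import bot
from h import *
r=[]
for n,u,v in(("top",383,266),("side",357,205)):
    d=bot.get_image(n); np.savez(f"{n}3.npz",**d)
    r.append(cv2.resize(d["color"][v-50:v+50,u-50:u+50,::-1],(400,400),interpolation=cv2.INTER_CUBIC))
cv2.imwrite("pics/g3.png",np.hstack(r))
E
```

```text
t 4.3833 tool shift [-0.2 -0.6  2.3] y-angle 4.89 q [ 0.77  0.37 -0.57  1.8   0.23  1.04  0.2 ]
```

View pics/g3.png

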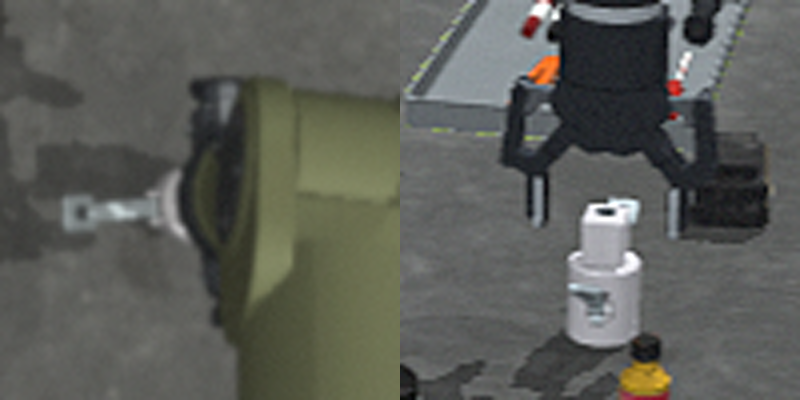

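Emit:
{"api": "carry_out", "payload": {"plan": "0 -0.5 2 0 0 0 0.4;0 0 0 0 0 0 0.2;0 0 0 0 0 0 0;0 0 0 0 0 0 0;0 0 0 0 0 0 0;0 0 0 0 0 0 0;0 0 0 0 0 0 0;0 0 0 0 0 0 0", "squeeze": 70}}

```text
time: 5.15
tool_pos: [548.6, -188.2, 63.7]
eef_rot: [[-0.085, 0.996, 0.002], [0.996, 0.085, -0.0], [-0.001, 0.002, -1.0]]
contact_force: [2.2, 0.9, 0.3]
grip_width: 28.9
```

Emit:
{"api": "carry_out", "payload": {"plan": "0 0 0 0 0 0 0;0 0 0 0 0 0 0;0 0 0 0 0 0 0;0 0 0 0 0 0 0"}}

```text
time: 5.48
tool_pos: [548.5, -188.3, 63.7]
eef_rot: [[-0.085, 0.996, 0.002], [0.996, 0.085, -0.0], [-0.001, 0.002, -1.0]]
contact_force: [4.6, -0.8, 1.1]
grip_width: 29.1
```

Emit:
{"api": "carry_out", "payload": {"plan": "0 0 -5 0 0 0 0;0 0 -15 0 0 0 0;0 0 -30 0 0 0 0;0 0 -30 0 0 0 0;0 0 -30 0 0 0 0;0 0 -30 0 0 0 0;0 0 0 0 0 0 0;0 0 0 0 0 0 0"}}

```text
time: 6.15
tool_pos: [546.9, -188.2, 203.3]
eef_rot: [[-0.085, 0.996, -0.001], [0.996, 0.085, -0.0], [-0.0, -0.001, -1.0]]
contact_force: [-1.0, 0.0, -5.9]
grip_width: 28.9
```

```bash
python3 go.py 506 184.6 205;python3 - <<'E'
from station import bot
from h import *
r=[]
for n,u,v in(("top",383,266),("side",357,185)):
    d=bot.get_image(n); np.savez(f"{n}4.npz",**d)
    r.append(cv2.resize(d["color"][v-50:v+50,u-50:u+50,::-1],(400,400),interpolation=cv2.INTER_CUBIC))
cv2.imwrite("pics/g4.png",np.hstack(r))
E
```

```text
t 6.15 tool shift [374.9  -9.2  -1.8] y-angle 4.86 q [ 0.81  0.23 -0.6   1.66  0.14  1.3   0.26]
```

View pics/g4.png

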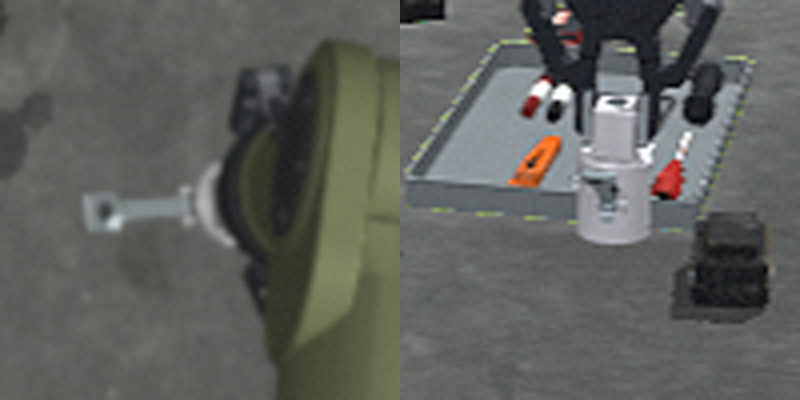

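Emit:
{"api": "carry_out", "payload": {"plan": "10 0 -5 0 0 0 0;20 0 -5 0 0 0 0;30 -1 -5 0 0 0 0;30 -1 -5 0 0 0 0;30 -1 -5 0 0 0 0;30 -1 0 0 0 0 0;30 -1 0 0 0 0 0;30 -1 0 0 0 0 0"}}

```text
time: 6.92
tool_pos: [522.0, 22.7, 226.8]
eef_rot: [[-0.086, 0.996, -0.003], [0.996, 0.086, 0.0], [0.0, -0.003, -1.0]]
contact_force: [0.6, 0.9, -6.0]
grip_width: 28.7
```

Emit:
{"api": "carry_out", "payload": {"plan": "30 -1 0 0 0 0 0;30 -1 0 0 0 0 0;30 -1 0 0 0 0 0;25 0 0 0 0 0 0;20 0 0 0 0 0 0;10 0 0 0 0 0 0;0 0 0 0 0 0 0;0 0 0 0 0 0 0"}}

```text
time: 7.58
tool_pos: [507.8, 164.3, 227.4]
eef_rot: [[-0.086, 0.996, -0.002], [0.996, 0.086, -0.001], [-0.001, -0.002, -1.0]]
contact_force: [0.7, -0.6, -4.7]
grip_width: 29.0
```

```bash
python3 go.py 506 184.6 205
```

```text
t 7.5833 tool shift [20.4 -0.  22.3] y-angle 4.94 q [ 0.43  0.15 -0.86  1.72  0.12  1.33 -0.37]
```

Emit:
{"api": "carry_out", "payload": {"plan": "10 0 0 0 0 0 0;10 0 8 0 0 0 0;0 0 8 0 0 0 0;0 0 8 0 0 0 0;0 0 0 0 0 0 0;0 0 0 0 0 0 0"}}

```text
time: 8.08
tool_pos: [506.6, 183.2, 203.4]
eef_rot: [[-0.083, 0.997, -0.002], [0.997, 0.083, -0.001], [-0.001, -0.002, -1.0]]
contact_force: [0.1, 0.3, -4.7]
grip_width: 28.8
```

```bash
python3 go.py 506 184.6 180; python3 - <<'E'
from station import bot
from h import *
r=[]
for n,u,v in(("top",232,275),("side",338,270)):
    d=bot.get_image(n); np.savez(f"{n}5.npz",**d)
    r.append(cv2.resize(d["color"][v-50:v+50,u-50:u+50,::-1],(400,400),interpolation=cv2.INTER_CUBIC))
cv2.imwrite("pics/g5.png",np.hstack(r))
E
```

```text
t 8.0833 tool shift [ 1.5 -0.5 23.4] y-angle 4.78 q [ 0.4   0.18 -0.87  1.74  0.15  1.29 -0.43]
```

View pics/g5.png

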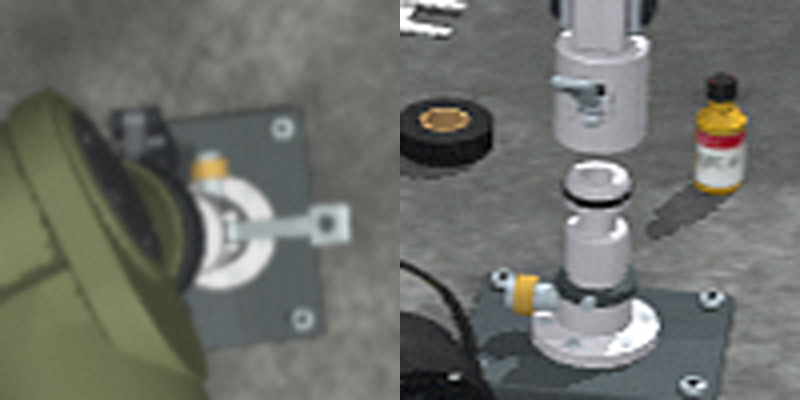

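```bash
python3 - <<'E'
from h import *
t=load("top","5");s=load("side","5");t0=load("top");s0=load("side")
u,v=182+326.5/4-.5,225+225.5/4-.5
e=onz(t,u,v,139.7+75);print("eye",e, "ctr",e+79.3*np.array([-.085,.996,0]))
# grasped-side eye check in initial
# horizontal edges of coupling & spigot by rows in side image
g=cv2.cvtColor(s["color"],cv2.COLOR_RGB2HSV)
for v in list(range(230,260,3))+list(range(261,275,2))+list(range(276,290,3)):
    row=g[v,300:380]; m=(row[:,1]<45)&(row[:,2]>110)
    idx=np.where(m)[0]+300
    # contiguous run containing centre
    if len(idx):
        c=[i for i in idx if 325<=i<=352]; print(v,c[0] if c else None,c[-1] if c else None,(c[0]+c[-1])/2 if c else None)
for z in(90,115,145,175): print(z,proj(s,[506,184.6,z]).round(2),proj(s,[506.5,183.2,z]).round(2))
E
```

```text
eye [510.93952551  98.43030746 214.7       ] ctr [504.19902551 177.41310746 214.7       ]
230 327 350 338.5
233 327 349 338.0
236 327 350 338.5
239 326 349 337.5
242 334 349 341.5
245 326 349 337.5
248 326 349 337.5
251 326 349 337.5
254 326 348 337.0
257 325 345 335.0
261 327 342 334.5
263 326 344 335.0
265 329 349 339.0
267 330 352 341.0
269 333 352 342.5
271 329 352 340.5
273 332 350 341.0
276 325 348 336.5
279 325 349 337.0
282 325 352 338.5
285 326 352 339.0
288 330 352 341.0
90 [336.74 272.98] [336.69 272.65]
115 [336.95 263.11] [336.9 262.8]
145 [337.21 251.06] [337.16 250.75]
175 [337.48 238.76] [337.43 238.46]
```

```bash
python3 - <<'E'
from h import *
t=load("top","5");s=load("side","5");t0=load("top");s0=load("side");t4=load("top","4");s4=load("side","4")
def pad(d,c,zr,nm):
    C=cloud(d).reshape(-1,3);hs=cv2.cvtColor(d["color"],cv2.COLOR_RGB2HSV).reshape(-1,3)
    m=(abs(C[:,0]-c[0])<16)&(abs(C[:,1]-c[1])<20)&(C[:,2]>zr[0])&(C[:,2]<zr[1])
    q=C[m];print(nm,m.sum(),np.median(q,0).round(1),np.percentile(q,5,axis=0).round(1),np.percentile(q,95,axis=0).round(1))
pad(t0,(541,-111),(50,100),"t0a");pad(t0,(555,-268),(50,100),"t0b")
pad(t5:=t,(511,98),(180,240),"t5 far");
pad(t4,(555,-268),(150,240),"t4b")
pad(s0,(541,-111),(50,100),"s0a");pad(s0,(555,-268),(50,100),"s0b")
pad(s,(500,258),(170,240),"s5a")
for nm,d in(("t0",t0),("t4",t4),("t5",t)):
    g=cv2.cvtColor(d["color"],cv2.COLOR_RGB2GRAY)
    cv2.imwrite(f"pics/p_{nm}.png",0*g)
r=[]
for d,(u,v) in((t0,(414,264)),(t4,(360,265)),(t,(262,280))):
    r.append(cv2.resize(d["color"][v-15:v+15,u-15:u+15,::-1],(260,260),interpolation=cv2.INTER_NEAREST))
cv2.imwrite("pics/eyes.png",np.hstack(r))
E
```

```text
t0a 87 [ 540.5 -111.5   69.2] [ 530.4 -127.8   57.1] [ 550.2 -101.    75.7]
t0b 99 [ 553.9 -269.4   58.1] [ 546.2 -281.3   51.2] [ 564.  -255.    63.6]
t5 far 111 [510.6 100.2 198.4] [501.8  88.9 191.3] [521.6 114.4 204.2]
  return _methods._mean(a, axis=axis, dtype=dtype,
  ret = um.true_divide(
Traceback (most recent call last):
IndexError: index -1 is out of bounds for axis 0 with size 0
```

```bash
python3 - <<'E'
from h import *
t0=load("top");s0=load("side");t=load("top","5");s=load("side","5")
P=lambda x,y,u0,v0:(u0+(x+.5)/5-.5,v0+(y+.5)/5-.5)
def tri(a,b):
    o1,r1=a;o2,r2=b
    k=np.linalg.lstsq(np.stack([r1,-r2],1),o2-o1,rcond=None)[0];return (o1+r1*k[0]).round(1),(o2+r2*k[1]).round(1)
print("a",tri(ray(t0,*P(47,215,344,226)),ray(s0,*P(167,187,320,190))))
print("b",tri(ray(t0,*P(364,189,344,226)),ray(s0,*P(222,84,320,190))))
c=np.array([547.8,-188.3,0]);ax=np.array([-.0857,.9963,0])
for th in(.7,.37,.2):
  for sg in(1,-1):
    X=c+sg*ax*(26+64*np.cos(th)-3*np.sin(th))+[0,0,32+64*np.sin(th)+3*np.cos(th)]
    print(th,sg,"top",proj(t0,X).round(1),"side",proj(s0,X).round(1))
print("meas a",P(47,215,344,226),P(167,187,320,190)," b",P(364,189,344,226),P(222,84,320,190))
r=[cv2.resize(s0["color"][195:245,335:375,::-1],(320,400),interpolation=cv2.INTER_CUBIC)]
r.append(cv2.resize(s["color"][220:270,315:355,::-1],(320,400),interpolation=cv2.INTER_CUBIC))
cv2.imwrite("pics/eyes.png",np.hstack(r))
E
```

```text
a (array([ 541.4, -111.6,   67.1]), array([ 541.6, -111.6,   67.1]))
b (array([ 555.3, -272.1,   60.5]), array([ 548.7, -273.6,   60.6]))
0.7 1 top [354.9 268.5] side [353.5 223.6]
0.7 -1 top [413.3 263.7] side [361.4 203. ]
0.37 1 top [349.6 269. ] side [352.6 231.3]
0.37 -1 top [416.4 263.5] side [361.8 207.1]
0.2 1 top [347.9 269.2] side [352.3 235.3]
0.2 -1 top [416.8 263.5] side [361.8 209.9]
meas a (353.0, 268.6) (353.0, 227.0)  b (416.4, 263.4) (364.0, 206.4)
```

View pics/eyes.png

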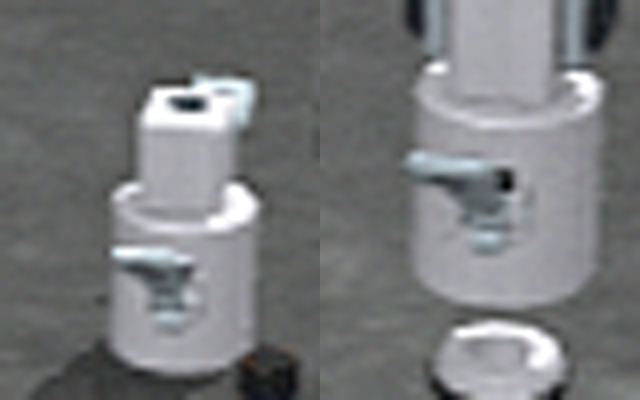

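```bash
python3 - <<'E'
from h import *
def edges(tag,rows,lo,hi):
    s=load("side",tag);g=cv2.cvtColor(s["color"],cv2.COLOR_RGB2GRAY).astype(float)
    sat=s["color"].astype(float)
    for v in rows:
        r=cv2.GaussianBlur(g[v:v+1],(1,1),0)[0]
        d=np.diff(r[lo:hi]);x=np.arange(lo,hi-1)+.5
        def pk(sign):
            k=np.argmax(sign*d);sl=slice(max(0,k-1),k+2);w=np.clip(sign*d[sl],0,None);return (x[sl]*w).sum()/w.sum()
        a,b=pk(1),pk(-1);print(tag,v,round(a,2),round(b,2),"c",round((a+b)/2,2),"w",round(b-a,2))
edges("0",[222,226,230,234,236,238],342,374)
edges("5",[232,236,240,244,248,252],322,356)
edges("5",[264,266],322,350)
edges("5",[281,283,285,288,290],322,352)
edges("0",[281,283,285,288,290],322,352)
s=load("side","5");s0=load("side")
for z in(15,45):print(z,proj(s0,[547.8,-188.3,z]))
for z in(154,185,119,80,63):print(z,proj(s,[506,184.6,z]))
E
```

```text
0 222 360.48 365.81 c 363.15 w 5.33
0 226 348.68 366.38 c 357.53 w 17.7
0 230 348.78 352.5 c 350.64 w 3.72
0 234 348.57 366.07 c 357.32 w 17.49
0 236 348.48 366.03 c 357.26 w 17.55
0 238 348.48 366.07 c 357.28 w 17.59
5 232 347.5 349.67 c 348.58 w 2.17
5 236 326.58 349.66 c 338.12 w 23.09
5 240 325.51 349.3 c 337.4 w 23.78
5 244 326.61 330.62 c 328.61 w 4.01
5 248 338.61 349.11 c 343.86 w 10.5
5 252 326.29 348.96 c 337.62 w 22.67
5 264 340.79 344.38 c 342.58 w 3.59
5 266 328.99 344.79 c 336.89 w 15.79
5 281 329.0 344.78 c 336.89 w 15.78
5 283 329.32 349.79 c 339.55 w 20.46
5 285 329.28 345.07 c 337.17 w 15.79
5 288 329.56 343.66 c 336.61 w 14.1
5 290 330.45 342.59 c 336.52 w 12.14
0 281 329.21 344.94 c 337.08 w 15.73
0 283 329.26 344.79 c 337.02 w 15.52
0 285 329.19 344.76 c 336.97 w 15.57
0 288 329.53 327.02 c 328.27 w -2.5
0 290 330.48 325.53 c 328.01 w -4.95
15 [356.85424354 232.54376597]
45 [357.21255848 222.89093847]
154 [337.29330497 247.3959665 ]
185 [337.56925797 234.6072841 ]
119 [336.98852981 261.52037431]
80 [336.65710972 276.87960683]
63 [336.51526542 283.45319654]
```

Emit:
{"api": "carry_out", "payload": {"plan": "0.3 0.5 3 0 0 0 0;0.3 0.5 3 0 0 0 0;0 0 3 0 0 0 0;0 0 3 0 0 0 0;0 0 3 0 0 0 0;0 0 2 0 0 0 0;0 0 0 0 0 0 0;0 0 0 0 0 0 0"}}

```text
time: 8.85
tool_pos: [507.7, 185.4, 187.1]
eef_rot: [[-0.085, 0.996, -0.0], [0.996, 0.085, -0.0], [-0.0, -0.0, -1.0]]
contact_force: [0.3, -0.7, -5.5]
grip_width: 28.9
```

Emit:
{"api": "carry_out", "payload": {"plan": "0 0 1 0 0 0 0;0 0 1 0 0 0 0;0 0 1 0 0 0 0;0 0 1 0 0 0 0;0 0 1 0 0 0 0;0 0 1 0 0 0 0"}}

```text
time: 9.35
tool_pos: [507.8, 185.4, 181.2]
eef_rot: [[-0.085, 0.996, -0.0], [0.996, 0.085, -0.0], [-0.0, -0.0, -1.0]]
contact_force: [0.4, 0.2, -5.0]
grip_width: 28.9
```

```bash
python3 go.py 507.4 183.9 180; python3 - <<'E'
from station import bot
from h import *
r=[]
for n,u,v in(("top",232,275),("side",338,270)):
    d=bot.get_image(n); np.savez(f"{n}6.npz",**d)
    r.append(cv2.resize(d["color"][v-50:v+50,u-50:u+50,::-1],(400,400),interpolation=cv2.INTER_CUBIC))
cv2.imwrite("pics/g6.png",np.hstack(r))
E
```

```text
t 9.35 tool shift [-1.4 -0.5  1.2] y-angle 4.88 q [ 0.38  0.21 -0.87  1.77  0.17  1.24 -0.44]
```

View pics/g6.png

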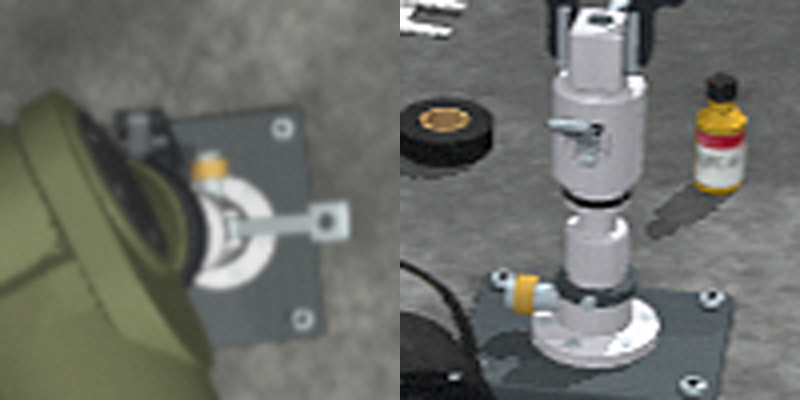

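Emit:
{"api": "carry_out", "payload": {"plan": "-0.4 0 1 0 0 0 0;0 0 1 0 0 0 0;0 0 1 0 0 0 0;0 0 1 0 0 0 0"}}

```text
time: 9.78
tool_pos: [507.8, 185.0, 177.1]
eef_rot: [[-0.085, 0.996, -0.0], [0.996, 0.085, -0.0], [-0.0, -0.0, -1.0]]
contact_force: [-0.7, 0.2, -5.6]
grip_width: 29.2
```

Emit:
{"api": "carry_out", "payload": {"plan": "0 0 1 0 0 0 0;0 0 1 0 0 0 0;0 0 1 0 0 0 0"}}

```text
time: 10.03
tool_pos: [507.8, 185.0, 174.1]
eef_rot: [[-0.085, 0.996, -0.0], [0.996, 0.085, -0.0], [-0.0, -0.0, -1.0]]
contact_force: [-0.8, 0.6, -5.3]
grip_width: 28.9
```

Emit:
{"api": "carry_out", "payload": {"plan": "0 0 1 0 0 0 0;0 0 1 0 0 0 0;0 0 1 0 0 0 0"}}

```text
time: 10.28
tool_pos: [507.8, 185.0, 171.1]
eef_rot: [[-0.085, 0.996, -0.0], [0.996, 0.085, -0.0], [-0.0, -0.0, -1.0]]
contact_force: [1.0, -0.4, -5.2]
grip_width: 28.9
```

Emit:
{"api": "carry_out", "payload": {"plan": "0 0 0.8 0 0 0 0;0 0 0.8 0 0 0 0;0 0 0.8 0 0 0 0;0 0 0.8 0 0 0 0"}}

```text
time: 10.62
tool_pos: [507.9, 185.1, 168.2]
eef_rot: [[-0.085, 0.996, 0.0], [0.996, 0.085, -0.0], [-0.0, 0.0, -1.0]]
contact_force: [-2.1, -0.1, -2.3]
grip_width: 29.2
```

Emit:
{"api": "carry_out", "payload": {"plan": "0 0 0.8 0 0 0 0;0 0 0.8 0 0 0 0;0 0 0.8 0 0 0 0;0 0 0.8 0 0 0 0"}}

```text
time: 10.95
tool_pos: [507.5, 185.4, 165.0]
eef_rot: [[-0.085, 0.996, -0.0], [0.996, 0.085, 0.0], [0.0, -0.0, -1.0]]
contact_force: [-2.8, 1.2, -1.1]
grip_width: 28.7
```

Emit:
{"api": "carry_out", "payload": {"plan": "0 0 0.8 0 0 0 0;0 0 0.8 0 0 0 0;0 0 0.8 0 0 0 0;0 0 0.8 0 0 0 0"}}

```text
time: 11.28
tool_pos: [507.5, 185.3, 161.5]
eef_rot: [[-0.085, 0.996, -0.001], [0.996, 0.085, 0.0], [0.0, -0.001, -1.0]]
contact_force: [-2.4, 1.1, -0.4]
grip_width: 29.1
```

Emit:
{"api": "carry_out", "payload": {"plan": "0.2 -0.4 0.8 0 0 0 0;0 0 0.8 0 0 0 0;0 0 0.8 0 0 0 0;0 0 0.8 0 0 0 0;0 0 0.8 0 0 0 0;0 0 0.8 0 0 0 0"}}

```text
time: 11.78
tool_pos: [507.4, 185.2, 156.8]
eef_rot: [[-0.085, 0.996, 0.0], [0.996, 0.085, 0.0], [0.0, 0.0, -1.0]]
contact_force: [-2.5, 1.0, -1.4]
grip_width: 28.9
```

Emit:
{"api": "carry_out", "payload": {"plan": "0 0 0.8 0 0 0 0;0 0 0.8 0 0 0 0;0 0 0.8 0 0 0 0;0 0 0.8 0 0 0 0;0 0 0.8 0 0 0 0;0 0 0.8 0 0 0 0"}}

```text
time: 12.28
tool_pos: [507.4, 185.2, 152.0]
eef_rot: [[-0.085, 0.996, 0.0], [0.996, 0.085, -0.0], [-0.0, 0.0, -1.0]]
contact_force: [-2.3, 0.8, -0.8]
grip_width: 29.0
```

Emit:
{"api": "carry_out", "payload": {"plan": "0 0 0.8 0 0 0 0;0 0 0.8 0 0 0 0;0 0 0.8 0 0 0 0;0 0 0.8 0 0 0 0;0 0 0.8 0 0 0 0"}}

```text
time: 12.7
tool_pos: [507.4, 185.2, 148.0]
eef_rot: [[-0.085, 0.996, 0.0], [0.996, 0.085, -0.0], [-0.0, 0.0, -1.0]]
contact_force: [-1.0, 0.4, -1.9]
grip_width: 28.9
```

Emit:
{"api": "carry_out", "payload": {"plan": "0 0 0.8 0 0 0 0;0 0 0.8 0 0 0 0;0 0 0.8 0 0 0 0;0 0 0.8 0 0 0 0;0 0 0.8 0 0 0 0"}}

```text
time: 13.12
tool_pos: [507.4, 185.2, 144.0]
eef_rot: [[-0.085, 0.996, 0.0], [0.996, 0.085, -0.0], [-0.0, 0.0, -1.0]]
contact_force: [-1.5, 0.4, -1.5]
grip_width: 29.3
```

Emit:
{"api": "carry_out", "payload": {"plan": "0 0 0.8 0 0 0 0;0 0 0.8 0 0 0 0;0 0 0.8 0 0 0 0"}}

```text
time: 13.37
tool_pos: [507.5, 185.2, 141.6]
eef_rot: [[-0.085, 0.996, 0.0], [0.996, 0.085, -0.0], [-0.0, 0.0, -1.0]]
contact_force: [-1.3, 1.4, -1.3]
grip_width: 28.6
```

Emit:
{"api": "carry_out", "payload": {"plan": "0 0 0.8 0 0 0 0;0 0 0.8 0 0 0 0;0 0 0.8 0 0 0 0"}}

```text
time: 13.62
tool_pos: [507.5, 185.2, 139.2]
eef_rot: [[-0.085, 0.996, 0.0], [0.996, 0.085, 0.0], [-0.0, 0.0, -1.0]]
contact_force: [-1.6, 1.3, -0.9]
grip_width: 29.0
```

Emit:
{"api": "carry_out", "payload": {"plan": "0 0 0.8 0 0 0 0;0 0 0.8 0 0 0 0"}}

```text
time: 13.78
tool_pos: [507.4, 185.2, 137.6]
eef_rot: [[-0.085, 0.996, 0.0], [0.996, 0.085, -0.0], [-0.0, 0.0, -1.0]]
contact_force: [-0.1, 2.2, -1.0]
grip_width: 29.0
```

Emit:
{"api": "carry_out", "payload": {"plan": "0 0 0.8 0 0 0 0;0 0 0.8 0 0 0 0"}}

```text
time: 13.95
tool_pos: [507.4, 185.2, 136.0]
eef_rot: [[-0.085, 0.996, 0.0], [0.996, 0.085, -0.0], [-0.0, 0.0, -1.0]]
contact_force: [-0.6, 1.6, -1.7]
grip_width: 28.6
```

Emit:
{"api": "carry_out", "payload": {"plan": "0 0 0.6 0 0 0 0;0 0 0.6 0 0 0 0"}}

```text
time: 14.12
tool_pos: [507.4, 185.2, 134.8]
eef_rot: [[-0.085, 0.996, 0.0], [0.996, 0.085, -0.0], [-0.0, 0.0, -1.0]]
contact_force: [-0.6, 1.2, -1.4]
grip_width: 29.1
```

Emit:
{"api": "carry_out", "payload": {"plan": "0 0 0.6 0 0 0 0;0 0 0.6 0 0 0 0"}}

```text
time: 14.28
tool_pos: [507.4, 185.2, 133.6]
eef_rot: [[-0.085, 0.996, 0.0], [0.996, 0.085, -0.0], [-0.0, 0.0, -1.0]]
contact_force: [-0.5, 1.8, -0.5]
grip_width: 28.8
```

Emit:
{"api": "carry_out", "payload": {"plan": "0 0 0.6 0 0 0 0"}}

```text
time: 14.37
tool_pos: [507.4, 185.2, 133.0]
eef_rot: [[-0.085, 0.996, 0.0], [0.996, 0.085, -0.0], [-0.0, 0.0, -1.0]]
contact_force: [-1.2, 0.9, -1.7]
grip_width: 29.0
```

Emit:
{"api": "carry_out", "payload": {"plan": "0 0 0.6 0 0 0 0"}}

```text
time: 14.45
tool_pos: [507.4, 185.2, 132.6]
eef_rot: [[-0.085, 0.996, 0.0], [0.996, 0.085, -0.0], [-0.0, 0.0, -1.0]]
contact_force: [-1.4, 1.8, 2.9]
grip_width: 29.2
```

Emit:
{"api": "carry_out", "payload": {"plan": "0 0 0.5 0 0 0 0"}}

```text
time: 14.53
tool_pos: [507.5, 185.2, 132.4]
eef_rot: [[-0.085, 0.996, 0.0], [0.996, 0.085, -0.0], [-0.0, 0.0, -1.0]]
contact_force: [-1.8, 0.5, 3.6]
grip_width: 28.7
```

Emit:
{"api": "carry_out", "payload": {"plan": "0 0 0.4 0 0 0 0"}}

```text
time: 14.62
tool_pos: [507.5, 185.2, 132.2]
eef_rot: [[-0.085, 0.996, 0.0], [0.996, 0.085, -0.0], [-0.0, 0.0, -1.0]]
contact_force: [-2.5, -0.2, 5.5]
grip_width: 28.8
```

Emit:
{"api": "carry_out", "payload": {"plan": "0 0 0.4 0 0 0 0"}}

```text
time: 14.7
tool_pos: [507.5, 185.2, 132.1]
eef_rot: [[-0.085, 0.996, 0.0], [0.996, 0.085, -0.001], [-0.001, 0.0, -1.0]]
contact_force: [-3.4, 0.2, 7.9]
grip_width: 28.9
```

Emit:
{"api": "carry_out", "payload": {"plan": "0 0 0.6 0 0 0 0;0 0 0.6 0 0 0 0"}}

```text
time: 14.87
tool_pos: [507.5, 185.3, 131.6]
eef_rot: [[-0.085, 0.996, 0.0], [0.996, 0.085, -0.001], [-0.001, 0.0, -1.0]]
contact_force: [-5.5, -0.0, 13.2]
grip_width: 29.3
```

Emit:
{"api": "carry_out", "payload": {"plan": "0 0 0.6 0 0 0 0"}}

```text
time: 14.95
tool_pos: [507.6, 185.3, 131.3]
eef_rot: [[-0.085, 0.996, 0.0], [0.996, 0.085, -0.001], [-0.001, 0.0, -1.0]]
contact_force: [-6.4, -1.4, 16.2]
grip_width: 29.2
```

Emit:
{"api": "carry_out", "payload": {"plan": "0 0 0.6 0 0 0 0"}}

```text
time: 15.03
tool_pos: [507.6, 185.3, 131.1]
eef_rot: [[-0.085, 0.996, 0.0], [0.996, 0.085, -0.001], [-0.001, 0.0, -1.0]]
contact_force: [-7.8, -1.6, 18.1]
grip_width: 28.9
```

Emit:
{"api": "carry_out", "payload": {"plan": "0 -0.5 0.6 0 0 0 0;0 -0.3 0.6 0 0 0 0"}}

```text
time: 15.2
tool_pos: [507.6, 185.3, 130.8]
eef_rot: [[-0.085, 0.996, 0.002], [0.996, 0.085, -0.001], [-0.002, 0.002, -1.0]]
contact_force: [-5.6, -1.9, 22.7]
grip_width: 28.9
```

Emit:
{"api": "carry_out", "payload": {"plan": "0 -0.2 0.3 0 0 0 0"}}

```text
time: 15.28
tool_pos: [507.5, 185.3, 130.8]
eef_rot: [[-0.085, 0.996, 0.003], [0.996, 0.085, -0.001], [-0.002, 0.003, -1.0]]
contact_force: [-7.0, -3.1, 21.9]
grip_width: 28.9
```

Emit:
{"api": "carry_out", "payload": {"plan": "0 0 0.5 0 0 0 0;0 0 0 0 0 0 0"}}

```text
time: 15.45
tool_pos: [507.6, 185.3, 130.5]
eef_rot: [[-0.085, 0.996, 0.003], [0.996, 0.085, -0.002], [-0.002, 0.003, -1.0]]
contact_force: [-7.7, -2.4, 21.5]
grip_width: 29.1
```

Emit:
{"api": "carry_out", "payload": {"plan": "0 0 0 0 0 0 0;0 0 0 0 0 0 0;0 0 0 0 0 0 0"}}

```text
time: 15.7
tool_pos: [507.6, 185.3, 130.6]
eef_rot: [[-0.085, 0.996, 0.003], [0.996, 0.085, -0.002], [-0.002, 0.003, -1.0]]
contact_force: [-7.1, -3.4, 23.1]
grip_width: 29.0
```

Emit:
{"api": "carry_out", "payload": {"plan": "0 0 0 0 0 0 0;0 0 0 0 0 0 0;0 0 0 0 0 0 0;0 0 0 0 0 0 0;0 0 0 0 0 0 0"}}

```text
time: 16.12
tool_pos: [507.5, 185.3, 130.5]
eef_rot: [[-0.085, 0.996, 0.003], [0.996, 0.085, -0.002], [-0.002, 0.002, -1.0]]
contact_force: [-7.4, -2.4, 23.4]
grip_width: 29.1
```

Emit:
{"api": "carry_out", "payload": {"plan": "0 0 0.5 0 0 0 0;0 0 0 0 0 0 0;0 0 0 0 0 0 0;0 0 0 0 0 0 0;0 0 0 0 0 0 0;0 0 0 0 0 0 0;0 0 0 0 0 0 0;0 0 0 0 0 0 0"}}

```text
time: 16.78
tool_pos: [507.5, 185.3, 130.3]
eef_rot: [[-0.085, 0.996, 0.003], [0.996, 0.085, -0.002], [-0.002, 0.003, -1.0]]
contact_force: [-9.4, -2.4, 24.0]
grip_width: 29.1
```

Emit:
{"api": "carry_out", "payload": {"plan": "0 0 0 0 0 0 0;0 0 0 0 0 0 0"}}

```text
time: 16.95
tool_pos: [507.6, 185.3, 130.4]
eef_rot: [[-0.085, 0.996, 0.003], [0.996, 0.085, -0.002], [-0.002, 0.003, -1.0]]
contact_force: [-9.0, -2.6, 24.3]
grip_width: 28.7
```

Emit:
{"api": "carry_out", "payload": {"plan": "0 0 -1 0 0 0 0;0 0 -1 0 0 0 0;0 0 -1 0 0 0 0;0 0 0 0 0 0 0"}}

```text
time: 17.28
tool_pos: [507.5, 185.3, 131.5]
eef_rot: [[-0.085, 0.996, 0.003], [0.996, 0.085, -0.001], [-0.001, 0.002, -1.0]]
contact_force: [-4.3, -0.8, 12.2]
grip_width: 28.8
```

Emit:
{"api": "carry_out", "payload": {"plan": "0 0 -0.8 0 0 0 0;0 -0.2 -0.4 0 0 0 0;0 0 0 0 0 0 0"}}

```text
time: 17.53
tool_pos: [507.4, 185.2, 131.8]
eef_rot: [[-0.085, 0.996, 0.003], [0.996, 0.085, 0.0], [-0.0, 0.003, -1.0]]
contact_force: [-1.3, 0.6, 6.8]
grip_width: 29.0
```

Emit:
{"api": "carry_out", "payload": {"plan": "0 0 0 0 0 0 0.45;0 0 0 0 0 0 0.55;0 0 0 0 0 0 0.65;0 0 0 0 0 0 0.75;0 0 0 0 0 0 0.75;0 0 0 0 0 0 0.75"}}

```text
time: 18.03
tool_pos: [506.2, 184.9, 130.3]
eef_rot: [[-0.085, 0.996, -0.0], [0.996, 0.085, -0.0], [-0.0, -0.0, -1.0]]
contact_force: [-0.1, 0.2, 0.1]
grip_width: 64.1
```

Emit:
{"api": "carry_out", "payload": {"plan": "0 0 -10 0 0 0 0.75;0 0 -20 0 0 0 0.75;0 0 -25 0 0 0 0.75;0 0 -25 0 0 0 0.75;0 0 -25 0 0 0 0.75;0 0 0 0 0 0 0.5;0 0 0 0 0 0 0.2"}}

```text
time: 18.62
tool_pos: [507.1, 185.6, 237.5]
eef_rot: [[-0.085, 0.996, 0.004], [0.996, 0.085, 0.0], [0.0, 0.004, -1.0]]
contact_force: [-0.3, -0.9, 0.8]
grip_width: 40.6
```

```bash
python3 - <<'E'
from station import bot
from h import *
print(bot.read_state()["tool_pos"])
r=[]
for n,u,v in(("top",232,275),("side",338,270)):
    d=bot.get_image(n); np.savez(f"{n}7.npz",**d)
    r.append(cv2.resize(d["color"][v-50:v+50,u-50:u+50,::-1],(400,400),interpolation=cv2.INTER_CUBIC))
cv2.imwrite("pics/g7.png",np.hstack(r))
C=cloud(load("side","7")).reshape(-1,3)
for c in((500,262),(513,101),(507,184.6)):
    m=(np.hypot(C[:,0]-c[0],C[:,1]-c[1])<17)&(C[:,2]>85)&(C[:,2]<170);q=C[m]
    if m.sum(): print("side",c,m.sum(),np.median(q,0).round(1),np.percentile(q,90,axis=0).round(1))
E
```

```text
[507.13401906 185.59975161 237.53173469]
side (500, 262) 39 [498.1 272.5 141.5] [505.8 276.1 144.7]
side (513, 101) 51 [510.3 102.2 128.5] [522.4 107.9 131.4]
side (507, 184.6) 112 [504.1 187.6 159.7] [515.4 199.8 162.3]
```

View pics/g7.png

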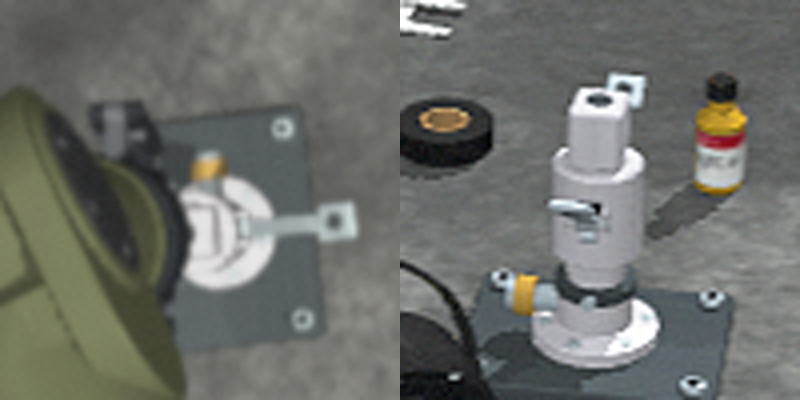

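Emit:
{"api": "carry_out", "payload": {"plan": "10 0 0 0 0 0 0;20 0 0 0 0 0 0;25 0 5 0 0 0 0;20 0 10 0 0 0 0;9 0 15 0 0 0 0;0 0 15 0 0 0 0;0 0 10 0 0 0 0;0 0 0 0 0 0 0", "squeeze": 60}}

```text
time: 19.38
tool_pos: [497.1, 268.2, 177.3]
eef_rot: [[-0.086, 0.996, -0.005], [0.996, 0.086, -0.002], [-0.001, -0.006, -1.0]]
contact_force: [-0.5, -0.9, -0.2]
grip_width: -0.0
```

Emit:
{"api": "carry_out", "payload": {"plan": "0 0 0 0 0 0 0;0 0 0 0 0 0 0;0 0 0 0 0 0 0;0 0 0 0 0 0 0"}}

```text
time: 19.72
tool_pos: [499.7, 268.7, 181.4]
eef_rot: [[-0.084, 0.996, 0.002], [0.996, 0.084, 0.0], [0.0, 0.002, -1.0]]
contact_force: [-0.1, -0.3, 0.5]
grip_width: -0.1
```

```bash
python3 go.py 499.9 268.9 160; python3 - <<'E'
from station import bot
from h import *
r=[]
for n,u,v in(("top",232,275),("side",338,265)):
    d=bot.get_image(n); np.savez(f"{n}8.npz",**d)
    r.append(cv2.resize(d["color"][v-50:v+50,u-50:u+50,::-1],(400,400),interpolation=cv2.INTER_CUBIC))
cv2.imwrite("pics/g8.png",np.hstack(r))
E
```

```text
t 19.7167 tool shift [ 0.2  0.2 21.4] y-angle 4.83 q [ 0.24  0.29 -0.91  1.7   0.24  1.26 -0.64]
```

View pics/g8.png

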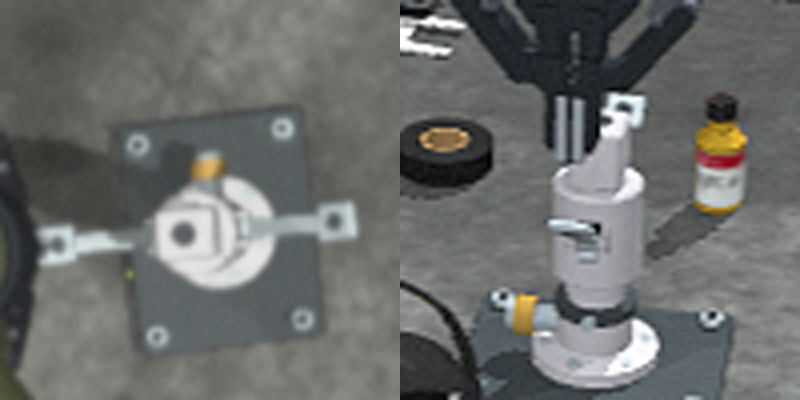

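```bash
python3 - <<'E'
from h import *
t=load("top","8")
P=lambda x,y:(182+(x+.5)/4-.5,225+(y+.5)/4-.5)
st=onz(t,*P(184,233),162);print("stub",st)
for nm,p in(("a",(57,243)),("b",(338,221))):
    for z in(128,135,142):
        e=onz(t,*P(*p),z);print(nm,z,e.round(1),"r",np.linalg.norm((e-st)[:2]).round(1),"need z",)
for th in(.3,.4,.5,.6,.7):print(th,"r",26+64*np.cos(th)-3*np.sin(th),"z",69+32+64*np.sin(th)+3*np.cos(th))
E
```

```text
stub [505.75296509 184.17606806 162.        ]
a 128 [499.3 264.1 128. ] r 80.2 need z
a 135 [499.4 262.5 135. ] r 78.6 need z
a 142 [499.5 260.9 142. ] r 77.0 need z
b 128 [512.8  99.3 128. ] r 85.2 need z
b 135 [512.8  98.7 135. ] r 85.7 need z
b 142 [512.8  98.1 142. ] r 86.3 need z
0.3 r 86.25497468405476 z 122.77930269370255
0.4 r 83.7796485892587 z 128.68595688976228
0.5 r 80.72700734517124 z 134.3159821563401
0.6 r 77.1275519340343 z 139.61312514201128
0.7 r 73.0172469244942 z 144.5244585450657
```

Emit:
{"api": "carry_out", "payload": {"plan": "0 0 10 0 0 0 0;0 0 10 0 0 0 0;0 0 7 0 0 0 0;0 0 3 0 0 0 0;0 0 1.5 0 0 0 0;0 0 1.5 0 0 0 0"}}

```text
time: 20.32
tool_pos: [498.9, 268.8, 147.0]
eef_rot: [[-0.085, 0.996, -0.001], [0.996, 0.085, -0.0], [-0.0, -0.001, -1.0]]
contact_force: [0.3, -0.0, 0.6]
grip_width: 0.2
```

Emit:
{"api": "carry_out", "payload": {"plan": "0 0 1.5 0 0 0 0;0 0 1.5 0 0 0 0;0 0 1.5 0 0 0 0;0 0 1.5 0 0 0 0"}}

```text
time: 20.65
tool_pos: [499.3, 270.2, 142.3]
eef_rot: [[-0.086, 0.996, 0.001], [0.996, 0.086, 0.002], [0.002, 0.002, -1.0]]
contact_force: [-1.2, 3.0, 4.8]
grip_width: -0.3
```

Emit:
{"api": "carry_out", "payload": {"plan": "0 0 1.5 0 0 0 0;0 0 1.5 0 0 0 0;0 0 1.5 0 0 0 0;0 0 1.5 0 0 0 0"}}

```text
time: 20.98
tool_pos: [499.3, 269.4, 135.8]
eef_rot: [[-0.086, 0.996, 0.001], [0.996, 0.086, 0.001], [0.0, 0.001, -1.0]]
contact_force: [0.3, 0.6, 2.2]
grip_width: -0.2
```

Contact came at the expected height and the arm swings at a few newtons. I'll carry on.

Emit:
{"api": "carry_out", "payload": {"plan": "0 0 2 0 0 0 0;0 0 2 0 0 0 0;0 0 2 0 0 0 0;0 0 2 0 0 0 0;0 0 2 0 0 0 0"}}

```text
time: 21.4
tool_pos: [499.0, 268.4, 125.0]
eef_rot: [[-0.085, 0.996, -0.0], [0.996, 0.085, -0.001], [-0.0, -0.0, -1.0]]
contact_force: [-0.5, 1.5, 1.9]
grip_width: 0.1
```

Emit:
{"api": "carry_out", "payload": {"plan": "0 0 2 0 0 0 0;0 0 2 0 0 0 0;0 0 2 0 0 0 0;0 0 2 0 0 0 0;0 0 2 0 0 0 0"}}

```text
time: 21.82
tool_pos: [499.0, 268.9, 115.2]
eef_rot: [[-0.085, 0.996, -0.0], [0.996, 0.085, 0.0], [0.0, -0.0, -1.0]]
contact_force: [-0.4, 1.1, 3.3]
grip_width: 0.2
```

Emit:
{"api": "carry_out", "payload": {"plan": "0 0 1.5 0 0 0 0;0 0 1.5 0 0 0 0;0 0 1.5 0 0 0 0;0 0 1.5 0 0 0 0;0 0 1.5 0 0 0 0"}}

```text
time: 22.23
tool_pos: [499.0, 268.9, 107.9]
eef_rot: [[-0.085, 0.996, 0.0], [0.996, 0.085, 0.0], [0.0, 0.0, -1.0]]
contact_force: [-0.5, 2.2, 3.0]
grip_width: -0.1
```

Emit:
{"api": "carry_out", "payload": {"plan": "0 0 1.5 0 0 0 0;0 0 1.5 0 0 0 0;0 0 1.5 0 0 0 0;0 0 1.5 0 0 0 0"}}

```text
time: 22.57
tool_pos: [499.0, 268.9, 101.9]
eef_rot: [[-0.085, 0.996, 0.0], [0.996, 0.085, 0.0], [0.0, 0.0, -1.0]]
contact_force: [-0.6, 2.0, 2.0]
grip_width: -0.1
```

Emit:
{"api": "carry_out", "payload": {"plan": "0 0 1.2 0 0 0 0;0 0 1.2 0 0 0 0;0 0 1.2 0 0 0 0;0 0 1.2 0 0 0 0"}}

```text
time: 22.9
tool_pos: [499.1, 268.8, 97.1]
eef_rot: [[-0.085, 0.996, 0.0], [0.996, 0.085, 0.0], [-0.0, 0.0, -1.0]]
contact_force: [-0.5, 1.7, 3.2]
grip_width: -0.4
```

Emit:
{"api": "carry_out", "payload": {"plan": "0 0 1.2 0 0 0 0;0 0 1.2 0 0 0 0;0 0 1.2 0 0 0 0;0 0 1.2 0 0 0 0"}}

```text
time: 23.23
tool_pos: [499.1, 268.4, 92.2]
eef_rot: [[-0.085, 0.996, -0.0], [0.996, 0.085, -0.001], [-0.001, -0.0, -1.0]]
contact_force: [0.3, 1.2, 2.5]
grip_width: -0.0
```

Emit:
{"api": "carry_out", "payload": {"plan": "0 0 1.2 0 0 0 0;0 0 1.2 0 0 0 0;0 0 1.2 0 0 0 0;0 0 1.2 0 0 0 0"}}

```text
time: 23.57
tool_pos: [499.2, 267.7, 87.3]
eef_rot: [[-0.085, 0.996, -0.0], [0.996, 0.085, -0.002], [-0.002, -0.0, -1.0]]
contact_force: [-0.3, -1.7, 3.8]
grip_width: -0.1
```

Emit:
{"api": "carry_out", "payload": {"plan": "0 0 1.2 0 0 0 0;0 0 1.2 0 0 0 0;0 0 1.2 0 0 0 0"}}

```text
time: 23.82
tool_pos: [499.2, 268.4, 83.8]
eef_rot: [[-0.085, 0.996, 0.0], [0.996, 0.085, -0.0], [-0.001, 0.0, -1.0]]
contact_force: [0.9, -0.8, 3.0]
grip_width: -0.4
```

Emit:
{"api": "carry_out", "payload": {"plan": "0 0 1.2 0 0 0 0;0 0 1.2 0 0 0 0;0 0 1.2 0 0 0 0"}}

```text
time: 24.07
tool_pos: [499.1, 268.8, 80.3]
eef_rot: [[-0.085, 0.996, 0.0], [0.996, 0.085, 0.0], [0.0, 0.0, -1.0]]
contact_force: [-0.2, -0.9, 3.8]
grip_width: 0.1
```

Emit:
{"api": "carry_out", "payload": {"plan": "0 0 1 0 0 0 0;0 0 1 0 0 0 0;0 0 1 0 0 0 0"}}

```text
time: 24.32
tool_pos: [499.0, 268.9, 77.3]
eef_rot: [[-0.085, 0.996, 0.0], [0.996, 0.085, 0.0], [0.0, 0.0, -1.0]]
contact_force: [-0.3, -0.2, 2.6]
grip_width: -0.4
```

Emit:
{"api": "carry_out", "payload": {"plan": "0 0 1 0 0 0 0;0 0 1 0 0 0 0;0 0 1 0 0 0 0"}}

```text
time: 24.57
tool_pos: [499.0, 268.9, 74.3]
eef_rot: [[-0.085, 0.996, -0.0], [0.996, 0.085, 0.0], [0.0, -0.0, -1.0]]
contact_force: [0.2, -0.2, 3.3]
grip_width: 0.0
```

Emit:
{"api": "carry_out", "payload": {"plan": "0 0 1 0 0 0 0;0 0 1 0 0 0 0"}}

```text
time: 24.73
tool_pos: [499.0, 268.8, 72.3]
eef_rot: [[-0.085, 0.996, -0.0], [0.996, 0.085, 0.0], [0.0, -0.0, -1.0]]
contact_force: [-0.2, -1.2, 2.9]
grip_width: 0.3
```

Emit:
{"api": "carry_out", "payload": {"plan": "0 0 1 0 0 0 0;0 0 1 0 0 0 0"}}

```text
time: 24.9
tool_pos: [499.0, 268.9, 70.3]
eef_rot: [[-0.085, 0.996, -0.0], [0.996, 0.085, 0.0], [0.0, -0.0, -1.0]]
contact_force: [-0.4, -1.1, 3.4]
grip_width: 0.1
```

Emit:
{"api": "carry_out", "payload": {"plan": "0 0 1 0 0 0 0"}}

```text
time: 24.98
tool_pos: [499.0, 268.8, 69.2]
eef_rot: [[-0.085, 0.996, -0.0], [0.996, 0.085, 0.0], [0.0, -0.0, -1.0]]
contact_force: [0.3, -0.2, 3.0]
grip_width: 0.1
```

Emit:
{"api": "carry_out", "payload": {"plan": "0 0 1 0 0 0 0"}}

```text
time: 25.07
tool_pos: [499.0, 268.8, 68.3]
eef_rot: [[-0.085, 0.996, -0.0], [0.996, 0.085, 0.0], [0.0, -0.0, -1.0]]
contact_force: [0.3, -0.1, 3.2]
grip_width: -0.3
```

Emit:
{"api": "carry_out", "payload": {"plan": "0 0 1 0 0 0 0"}}

```text
time: 25.15
tool_pos: [499.0, 268.8, 67.2]
eef_rot: [[-0.085, 0.996, -0.0], [0.996, 0.085, 0.0], [0.0, -0.0, -1.0]]
contact_force: [0.1, 0.6, 3.0]
grip_width: -0.1
```

Emit:
{"api": "carry_out", "payload": {"plan": "0 0 1 0 0 0 0"}}

```text
time: 25.23
tool_pos: [499.0, 268.9, 66.3]
eef_rot: [[-0.085, 0.996, -0.0], [0.996, 0.085, 0.0], [0.0, -0.0, -1.0]]
contact_force: [-0.5, 0.1, 3.5]
grip_width: 0.4
```

Emit:
{"api": "carry_out", "payload": {"plan": "0 0 1 0 0 0 0"}}

```text
time: 25.32
tool_pos: [499.0, 268.8, 65.3]
eef_rot: [[-0.085, 0.996, -0.0], [0.996, 0.085, -0.0], [-0.0, -0.0, -1.0]]
contact_force: [-0.5, -0.2, 3.4]
grip_width: 0.2
```

Emit:
{"api": "carry_out", "payload": {"plan": "0 0 1 0 0 0 0"}}

```text
time: 25.4
tool_pos: [499.0, 268.8, 64.3]
eef_rot: [[-0.085, 0.996, -0.0], [0.996, 0.085, -0.0], [-0.0, -0.0, -1.0]]
contact_force: [-0.3, 0.3, 2.4]
grip_width: -0.0
```

```bash
python3 - <<'E'
from station import bot
from h import *
r=[]
for n,u,v in(("top",232,275),("side",338,265)):
    d=bot.get_image(n); np.savez(f"{n}9.npz",**d)
    r.append(cv2.resize(d["color"][v-50:v+50,u-50:u+50,::-1],(400,400),interpolation=cv2.INTER_CUBIC))
cv2.imwrite("pics/g9.png",np.hstack(r))
E
```

```text
(no output)
```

View pics/g9.png

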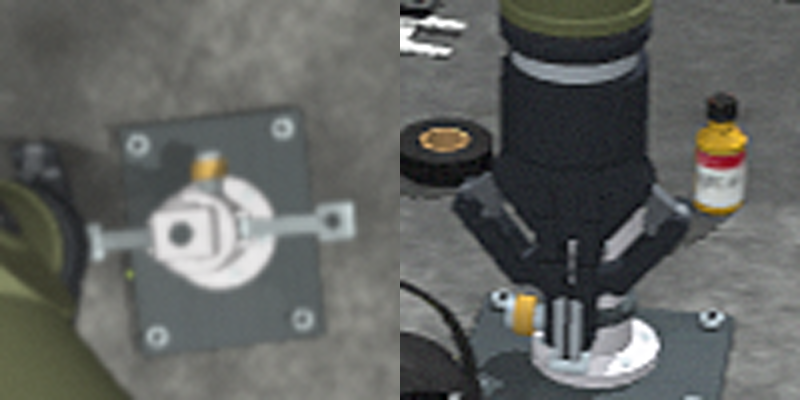

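Emit:
{"api": "carry_out", "payload": {"plan": "0 0 0.8 0 0 0 0"}}

```text
time: 25.58
tool_pos: [499.0, 268.9, 63.6]
eef_rot: [[-0.085, 0.996, 0.0], [0.996, 0.085, 0.0], [0.0, 0.0, -1.0]]
contact_force: [-0.6, -0.0, 3.5]
grip_width: 0.0
```

Emit:
{"api": "carry_out", "payload": {"plan": "0 0 0.8 0 0 0 0"}}

```text
time: 25.67
tool_pos: [499.1, 268.9, 62.8]
eef_rot: [[-0.085, 0.996, 0.0], [0.996, 0.085, 0.0], [0.0, 0.0, -1.0]]
contact_force: [-0.3, 0.2, 3.1]
grip_width: 0.1
```

Emit:
{"api": "carry_out", "payload": {"plan": "0 0 0.8 0 0 0 0"}}

```text
time: 25.75
tool_pos: [499.1, 268.8, 62.0]
eef_rot: [[-0.085, 0.996, 0.0], [0.996, 0.085, -0.0], [-0.0, 0.0, -1.0]]
contact_force: [-0.1, 0.3, 3.8]
grip_width: -0.1
```

Emit:
{"api": "carry_out", "payload": {"plan": "0 0 0.8 0 0 0 0"}}

```text
time: 25.83
tool_pos: [499.1, 268.9, 61.2]
eef_rot: [[-0.085, 0.996, 0.0], [0.996, 0.085, 0.0], [0.0, 0.0, -1.0]]
contact_force: [-0.4, 0.2, 3.9]
grip_width: 0.2
```

Emit:
{"api": "carry_out", "payload": {"plan": "0 0 0.8 0 0 0 0"}}

```text
time: 25.92
tool_pos: [499.1, 268.9, 60.4]
eef_rot: [[-0.085, 0.996, 0.0], [0.996, 0.085, 0.0], [0.0, 0.0, -1.0]]
contact_force: [-0.1, 0.1, 4.3]
grip_width: 0.2
```

Emit:
{"api": "carry_out", "payload": {"plan": "0 0 0.8 0 0 0 0"}}

```text
time: 26.0
tool_pos: [499.1, 268.9, 59.6]
eef_rot: [[-0.085, 0.996, 0.0], [0.996, 0.085, 0.0], [0.0, 0.0, -1.0]]
contact_force: [-0.4, 0.7, 4.8]
grip_width: 0.1
```

Emit:
{"api": "carry_out", "payload": {"plan": "0 0 -4 0 0 0 0;-3 0 -2 0 0 0 0;-4 0 0 0 0 0 0;0 0 0 0 0 0 0;0 0 0 0 0 0 0"}}

```text
time: 26.42
tool_pos: [499.6, 261.8, 65.7]
eef_rot: [[-0.085, 0.996, 0.0], [0.996, 0.085, 0.0], [0.0, 0.0, -1.0]]
contact_force: [-0.8, 1.4, 2.2]
grip_width: -0.1
```

Emit:
{"api": "carry_out", "payload": {"plan": "0 0 1 0 0 0 0;0 0 0 0 0 0 0"}}

```text
time: 26.58
tool_pos: [499.9, 261.8, 65.1]
eef_rot: [[-0.085, 0.996, 0.001], [0.996, 0.085, -0.0], [-0.0, 0.001, -1.0]]
contact_force: [-1.0, 0.3, 4.9]
grip_width: -0.0
```

Emit:
{"api": "carry_out", "payload": {"plan": "0 0 1 0 0 0 0;0 0 0 0 0 0 0"}}

```text
time: 26.75
tool_pos: [500.1, 262.1, 64.4]
eef_rot: [[-0.085, 0.996, 0.001], [0.996, 0.085, -0.0], [-0.0, 0.001, -1.0]]
contact_force: [-1.1, 1.1, 7.1]
grip_width: 0.2
```

Emit:
{"api": "carry_out", "payload": {"plan": "0 0 1 0 0 0 0;0 0 0 0 0 0 0"}}

```text
time: 26.92
tool_pos: [500.3, 262.3, 63.6]
eef_rot: [[-0.085, 0.996, 0.002], [0.996, 0.085, 0.0], [0.0, 0.002, -1.0]]
contact_force: [-1.8, 1.7, 7.4]
grip_width: -0.0
```

Emit:
{"api": "carry_out", "payload": {"plan": "0 0 1 0 0 0 0;0 0 0.5 0 0 0 0"}}

```text
time: 27.08
tool_pos: [500.5, 262.5, 62.5]
eef_rot: [[-0.085, 0.996, 0.002], [0.996, 0.085, 0.001], [0.0, 0.002, -1.0]]
contact_force: [-1.9, 1.3, 10.6]
grip_width: 0.1
```

Emit:
{"api": "carry_out", "payload": {"plan": "0 0 1 0 0 0 0;0 0 0.5 0 0 0 0"}}

```text
time: 27.25
tool_pos: [500.8, 262.8, 61.2]
eef_rot: [[-0.085, 0.996, 0.003], [0.996, 0.085, 0.001], [0.001, 0.003, -1.0]]
contact_force: [-2.2, 0.2, 11.3]
grip_width: 0.0
```

Emit:
{"api": "carry_out", "payload": {"plan": "0 0 1 0 0 0 0;0 0 0.5 0 0 0 0"}}

```text
time: 27.42
tool_pos: [501.0, 263.3, 60.2]
eef_rot: [[-0.085, 0.996, 0.003], [0.996, 0.085, 0.002], [0.001, 0.003, -1.0]]
contact_force: [-2.1, 1.8, 12.8]
grip_width: -0.0
```

Emit:
{"api": "carry_out", "payload": {"plan": "0 0 1 0 0 0 0;0 0 0.5 0 0 0 0"}}

```text
time: 27.58
tool_pos: [501.3, 263.8, 59.3]
eef_rot: [[-0.086, 0.996, 0.004], [0.996, 0.086, 0.002], [0.002, 0.004, -1.0]]
contact_force: [-2.4, 2.3, 14.9]
grip_width: -0.2
```

Emit:
{"api": "carry_out", "payload": {"plan": "-0.5 -0.4 1 0 0 0 0;-0.5 -0.3 0.5 0 0 0 0"}}

```text
time: 27.75
tool_pos: [501.4, 263.7, 58.7]
eef_rot: [[-0.086, 0.996, 0.006], [0.996, 0.086, 0.004], [0.003, 0.006, -1.0]]
contact_force: [-1.1, 2.7, 19.9]
grip_width: 0.2
```

Emit:
{"api": "carry_out", "payload": {"plan": "-0.5 -0.3 1 0 0 0 0;-0.2 0 0.5 0 0 0 0"}}

```text
time: 27.92
tool_pos: [501.6, 263.8, 58.1]
eef_rot: [[-0.086, 0.996, 0.007], [0.996, 0.086, 0.005], [0.004, 0.008, -1.0]]
contact_force: [-2.4, 2.5, 24.9]
grip_width: -0.4
```

Emit:
{"api": "carry_out", "payload": {"plan": "-0.3 0 1 0 0 0 0;0 0 0.5 0 0 0 0"}}

```text
time: 28.08
tool_pos: [501.9, 264.2, 57.3]
eef_rot: [[-0.086, 0.996, 0.008], [0.996, 0.086, 0.006], [0.005, 0.008, -1.0]]
contact_force: [-4.2, 2.6, 28.0]
grip_width: 0.0
```

```bash
python3 - <<'E'
from station import bot
from h import *
r=[]
for n,u,v in(("top",232,275),("side",338,265)):
    d=bot.get_image(n); np.savez(f"{n}10.npz",**d)
    r.append(cv2.resize(d["color"][v-50:v+50,u-50:u+50,::-1],(400,400),interpolation=cv2.INTER_CUBIC))
cv2.imwrite("pics/g10.png",np.hstack(r))
E
```

```text
(no output)
```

View pics/g10.png

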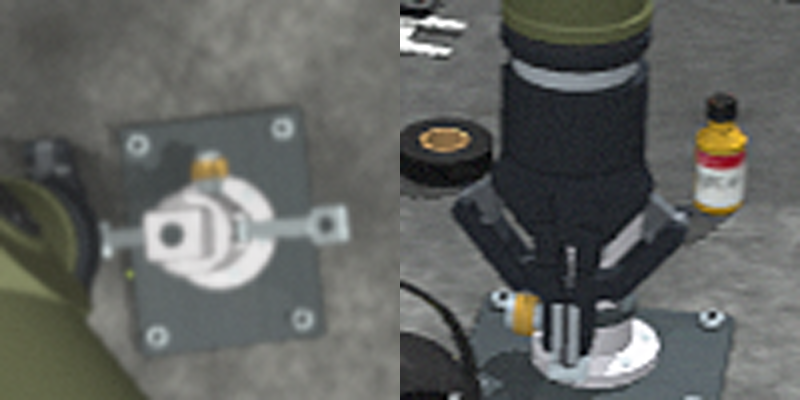

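Emit:
{"api": "carry_out", "payload": {"plan": "0 0 -3 0 0 0 0;0 0 -3 0 0 0 0;0 0 -5 0 0 0 0;0 0 -10 0 0 0 0;0 0 -20 0 0 0 0;0 0 -25 0 0 0 0;0 0 -25 0 0 0 0;0 0 -5 0 0 0 0"}}

```text
time: 28.85
tool_pos: [500.6, 260.0, 152.0]
eef_rot: [[-0.084, 0.996, 0.005], [0.996, 0.084, 0.0], [0.0, 0.005, -1.0]]
contact_force: [0.5, 0.6, -0.2]
grip_width: 0.2
```

```bash
python3 - <<'E'
from station import bot
from h import *
print(bot.read_state()["contact_force"])
r=[]
for n,u,v in(("top",232,275),("side",338,265)):
    d=bot.get_image(n); np.savez(f"{n}11.npz",**d)
    r.append(cv2.resize(d["color"][v-50:v+50,u-50:u+50,::-1],(400,400),interpolation=cv2.INTER_CUBIC))
cv2.imwrite("pics/g11.png",np.hstack(r))
E
```

```text
[ 0.47451699  0.64925613 -0.21602918]
```

View pics/g11.png

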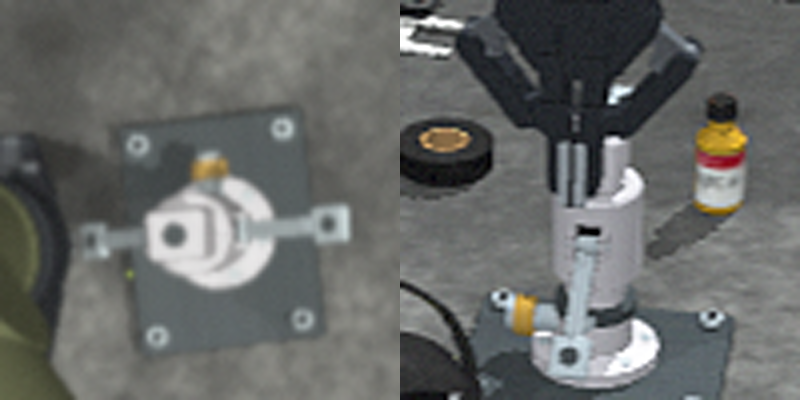

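```bash
cat >> h.py <<'E'
def tri(a,b):
    o1,r1=a;o2,r2=b
    k=np.linalg.lstsq(np.stack([r1,-r2],1),o2-o1,rcond=None)[0];return (o1+r1*k[0]).round(1),(o2+r2*k[1]).round(1)
E
python3 - <<'E'
from h import *
t=load("top","11");s=load("side","11")
P=lambda x,y:(182+(x+.5)/4-.5,225+(y+.5)/4-.5)
S=lambda x,y:(288+(x-400+.5)/4-.5,215+(y+.5)/4-.5)
print("eye a",tri(ray(t,*P(95,241)),ray(s,*S(570,355))))
print("pin a side on y~212", [onz(s,*S(588,235),z).round(1) for z in(98,101,104)])
print("stub top",[onz(t,*P(174,235),z).round(1) for z in(158,162)])
print("eye b",[onz(t,*P(327,223),z).round(1) for z in(125,135)])
C=cloud(t).reshape(-1,3)
for c,r,lo,hi in(((506,189),22,140,180),((499,258),9,30,90),((513,101),12,100,160)):
    m=(np.hypot(C[:,0]-c[0],C[:,1]-c[1])<r)&(C[:,2]>lo)&(C[:,2]<hi);q=C[m];print(c,m.sum(),np.median(q,0).round(1))
    if lo==140:
        q=q[q[:,2]>154];A=np.c_[q[:,:2]-q[:,:2].mean(0),np.ones(len(q))];print("plane",np.linalg.lstsq(A,q[:,2],rcond=None)[0],len(q))
for th in(-.5,-.6,-.7,-.8):print(th,"r",26+64*np.cos(th)-3*np.sin(th),"z",69+32+64*np.sin(th)+3*np.cos(th))
E
```

```text
eye a (array([499.4, 257.1,  54.8]), array([500.1, 257.3,  54.9]))
pin a side on y~212 [array([506.3, 201.6,  98. ]), array([505. , 206.8, 101. ]), array([503.6, 211.9, 104. ])]
stub top [array([504.5, 190.5, 158. ]), array([504.6, 189.9, 162. ])]
eye b [array([511.6, 106. , 125. ]), array([511.6, 105.1, 135. ])]
(506, 189) 208 [505.5 187.7 160.7]
plane [-2.22865621e-02 -2.97708894e-02  1.60838593e+02] 193
(499, 258) 32 [499.1 257.2  58.7]
(513, 101) 68 [512.5 101.5 135.9]
-0.5 r 83.60356057679647 z 72.94951321500213
-0.6 r 80.51540677440451 z 67.33888854744677
-0.7 r 76.88255304792034 z 62.06459457864124
-0.8 r 72.74129767091715 z 57.17933031047204
```

Emit:
{"api": "carry_out", "payload": {"plan": "0 0 -20 0 0 0 0;0 0 -20 0 0 0 0;-15 0 -5 0 0 0 0;-25 0 0 0 0 0 0;-30 0 0 0 0 0 0;-30 0 0 0 0 0 0;-30 0 0 0 0 0 0;-20 0 0 0 0 0 0"}}

```text
time: 29.62
tool_pos: [510.7, 105.7, 191.2]
eef_rot: [[-0.081, 0.997, -0.003], [0.997, 0.081, -0.003], [-0.002, -0.004, -1.0]]
contact_force: [0.6, 0.2, 1.4]
grip_width: -0.3
```

Emit:
{"api": "carry_out", "payload": {"plan": "-10 0 0 0 0 0 0;0 0 0 0 0 0 0;0 0 0 0 0 0 0;0 0 0 0 0 0 0"}}

```text
time: 29.95
tool_pos: [511.9, 102.2, 192.8]
eef_rot: [[-0.087, 0.996, -0.001], [0.996, 0.087, 0.001], [0.001, -0.001, -1.0]]
contact_force: [-0.1, 0.6, -0.2]
grip_width: -0.3
```

```bash
python3 go.py 513 99.3 145
```

```text
t 29.95 tool shift [-3.1  0.9 47.8] y-angle 5.02 q [ 0.54  0.14 -0.84  1.79  0.11  1.26 -0.24]
```

Emit:
{"api": "carry_out", "payload": {"plan": "-3 0.5 10 0 0 0 0;0 0 15 0 0 0 0;0 0 15 0 0 0 0;0 0 5 0 0 0 0;0 0 2 0 0 0 0;0 0 1 0 0 0 0"}}

```text
time: 30.45
tool_pos: [512.9, 98.1, 144.7]
eef_rot: [[-0.086, 0.996, -0.001], [0.996, 0.086, 0.0], [0.0, -0.001, -1.0]]
contact_force: [-0.1, 0.3, 0.2]
grip_width: 0.0
```

Emit:
{"api": "carry_out", "payload": {"plan": "0 0 1.5 0 0 0 0;0 0 1.5 0 0 0 0;0 0 1.5 0 0 0 0;0 0 1.5 0 0 0 0"}}

```text
time: 30.78
tool_pos: [513.6, 97.2, 139.5]
eef_rot: [[-0.085, 0.996, 0.001], [0.996, 0.085, -0.0], [-0.001, 0.001, -1.0]]
contact_force: [0.4, -0.6, 1.6]
grip_width: 0.1
```

Emit:
{"api": "carry_out", "payload": {"plan": "0 0 1.5 0 0 0 0;0 0 1.5 0 0 0 0;0 0 1.5 0 0 0 0;0 0 1.5 0 0 0 0"}}

```text
time: 31.12
tool_pos: [513.4, 97.0, 133.1]
eef_rot: [[-0.085, 0.996, 0.0], [0.996, 0.085, -0.0], [-0.0, 0.0, -1.0]]
contact_force: [0.3, -1.0, 1.5]
grip_width: -0.4
```

Emit:
{"api": "carry_out", "payload": {"plan": "0 0 1.5 0 0 0 0;0 0 1.5 0 0 0 0;0 0 1.5 0 0 0 0;0 0 1.5 0 0 0 0"}}

```text
time: 31.45
tool_pos: [513.4, 97.1, 127.0]
eef_rot: [[-0.085, 0.996, 0.0], [0.996, 0.085, -0.0], [-0.0, 0.0, -1.0]]
contact_force: [-0.4, -3.0, 2.7]
grip_width: -0.3
```

Emit:
{"api": "carry_out", "payload": {"plan": "0 0 1.5 0 0 0 0;0 0 1.5 0 0 0 0;0 0 1.5 0 0 0 0;0 0 1.5 0 0 0 0"}}

```text
time: 31.78
tool_pos: [513.0, 97.9, 120.9]
eef_rot: [[-0.085, 0.996, -0.0], [0.996, 0.085, 0.001], [0.001, -0.0, -1.0]]
contact_force: [0.3, -1.2, 3.3]
grip_width: -0.2
```

Emit:
{"api": "carry_out", "payload": {"plan": "0 0 1.5 0 0 0 0;0 0 1.5 0 0 0 0;0 0 1.5 0 0 0 0;0 0 1.5 0 0 0 0"}}

```text
time: 32.12
tool_pos: [513.1, 97.4, 114.9]
eef_rot: [[-0.085, 0.996, -0.0], [0.996, 0.085, -0.0], [-0.0, -0.0, -1.0]]
contact_force: [0.5, -1.4, 2.6]
grip_width: -0.1
```

Emit:
{"api": "carry_out", "payload": {"plan": "0 0 1.5 0 0 0 0;0 0 1.5 0 0 0 0;0 0 1.5 0 0 0 0"}}

```text
time: 32.37
tool_pos: [513.1, 97.3, 110.4]
eef_rot: [[-0.085, 0.996, -0.0], [0.996, 0.085, -0.0], [-0.0, -0.0, -1.0]]
contact_force: [0.8, -1.9, 2.6]
grip_width: 0.2
```

Emit:
{"api": "carry_out", "payload": {"plan": "0 0 1.5 0 0 0 0;0 0 1.5 0 0 0 0;0 0 1.5 0 0 0 0"}}

```text
time: 32.62
tool_pos: [513.2, 97.3, 105.9]
eef_rot: [[-0.085, 0.996, -0.0], [0.996, 0.085, -0.0], [-0.0, -0.0, -1.0]]
contact_force: [0.4, -0.9, 1.6]
grip_width: 0.0
```

Emit:
{"api": "carry_out", "payload": {"plan": "0 0 1.5 0 0 0 0;0 0 1.5 0 0 0 0;0 0 1.5 0 0 0 0"}}

```text
time: 32.87
tool_pos: [513.2, 97.2, 101.4]
eef_rot: [[-0.085, 0.996, -0.0], [0.996, 0.085, -0.0], [-0.0, -0.0, -1.0]]
contact_force: [-0.5, -2.5, 1.9]
grip_width: 0.2
```

Past level without a jam; I continue and drift slightly inward (+x of the tool).

Emit:
{"api": "carry_out", "payload": {"plan": "0.3 0 1.5 0 0 0 0;0.3 0 1.5 0 0 0 0;0.3 0 1.5 0 0 0 0;0.3 0 1.5 0 0 0 0"}}

```text
time: 33.2
tool_pos: [513.2, 98.4, 95.4]
eef_rot: [[-0.085, 0.996, 0.0], [0.996, 0.085, -0.0], [-0.0, 0.0, -1.0]]
contact_force: [0.6, -2.6, 1.9]
grip_width: -0.1
```

Emit:
{"api": "carry_out", "payload": {"plan": "0.3 0 1.5 0 0 0 0;0.3 0 1.5 0 0 0 0;0.3 0 1.5 0 0 0 0;0.3 0 1.5 0 0 0 0"}}

```text
time: 33.53
tool_pos: [513.0, 99.7, 89.4]
eef_rot: [[-0.085, 0.996, 0.0], [0.996, 0.085, -0.0], [-0.0, 0.0, -1.0]]
contact_force: [-0.7, -2.4, 1.4]
grip_width: -0.2
```

Emit:
{"api": "carry_out", "payload": {"plan": "0.4 0 1.5 0 0 0 0;0.4 0 1.5 0 0 0 0;0.4 0 1.5 0 0 0 0"}}

```text
time: 33.78
tool_pos: [512.9, 100.8, 84.9]
eef_rot: [[-0.085, 0.996, -0.0], [0.996, 0.085, -0.0], [-0.0, -0.0, -1.0]]
contact_force: [0.3, -3.2, 2.1]
grip_width: 0.2
```

Emit:
{"api": "carry_out", "payload": {"plan": "0.5 0 1.5 0 0 0 0;0.5 0 1.5 0 0 0 0;0.5 0 1.5 0 0 0 0"}}

```text
time: 34.03
tool_pos: [512.8, 102.4, 80.4]
eef_rot: [[-0.085, 0.996, 0.0], [0.996, 0.085, -0.0], [-0.0, 0.0, -1.0]]
contact_force: [1.2, -3.1, 2.2]
grip_width: -0.1
```

Emit:
{"api": "carry_out", "payload": {"plan": "0.5 0 1.2 0 0 0 0;0.5 0 1.2 0 0 0 0"}}

```text
time: 34.2
tool_pos: [512.6, 103.4, 78.0]
eef_rot: [[-0.085, 0.996, -0.0], [0.996, 0.085, -0.0], [-0.0, -0.0, -1.0]]
contact_force: [0.4, -3.0, 1.8]
grip_width: -0.1
```

Emit:
{"api": "carry_out", "payload": {"plan": "0.5 0 1.2 0 0 0 0;0.5 0 1.2 0 0 0 0"}}

```text
time: 34.37
tool_pos: [512.6, 104.4, 75.6]
eef_rot: [[-0.085, 0.996, -0.0], [0.996, 0.085, -0.0], [-0.0, -0.0, -1.0]]
contact_force: [0.5, -3.9, 1.7]
grip_width: -0.3
```

Emit:
{"api": "carry_out", "payload": {"plan": "0.5 0 1 0 0 0 0;0.5 0 1 0 0 0 0;0 0 1 0 0 0 0"}}

```text
time: 34.62
tool_pos: [512.5, 105.8, 72.7]
eef_rot: [[-0.085, 0.996, 0.0], [0.996, 0.085, 0.0], [0.0, 0.0, -1.0]]
contact_force: [0.7, -1.9, 1.8]
grip_width: -0.4
```

Emit:
{"api": "carry_out", "payload": {"plan": "0.3 0 1 0 0 0 0;0.3 0 1 0 0 0 0;0 0 1 0 0 0 0"}}

```text
time: 34.87
tool_pos: [512.5, 107.2, 70.0]
eef_rot: [[-0.086, 0.996, 0.0], [0.996, 0.086, 0.001], [0.001, 0.0, -1.0]]
contact_force: [0.3, -0.2, 2.2]
grip_width: 0.1
```

Emit:
{"api": "carry_out", "payload": {"plan": "0.3 0 1 0 0 0 0;0 0 1 0 0 0 0"}}

```text
time: 35.03
tool_pos: [512.5, 107.3, 67.9]
eef_rot: [[-0.086, 0.996, 0.0], [0.996, 0.086, 0.001], [0.001, 0.0, -1.0]]
contact_force: [-0.3, 1.0, 3.3]
grip_width: -0.1
```

Emit:
{"api": "carry_out", "payload": {"plan": "0.2 0 1 0 0 0 0;0 0 1 0 0 0 0"}}

```text
time: 35.2
tool_pos: [512.5, 106.9, 65.8]
eef_rot: [[-0.085, 0.996, 0.0], [0.996, 0.085, 0.0], [0.0, 0.0, -1.0]]
contact_force: [-0.0, 0.4, 4.3]
grip_width: 0.3
```

Emit:
{"api": "carry_out", "payload": {"plan": "0.2 0 1 0 0 0 0;0 0 1 0 0 0 0"}}

```text
time: 35.37
tool_pos: [512.5, 106.8, 63.8]
eef_rot: [[-0.085, 0.996, 0.0], [0.996, 0.085, 0.0], [0.0, 0.0, -1.0]]
contact_force: [0.8, -0.7, 4.1]
grip_width: 0.2
```

Emit:
{"api": "carry_out", "payload": {"plan": "0.2 0 1 0 0 0 0;0 0 0.5 0 0 0 0"}}

```text
time: 35.53
tool_pos: [512.7, 106.9, 62.6]
eef_rot: [[-0.085, 0.996, 0.001], [0.996, 0.085, -0.0], [-0.0, 0.001, -1.0]]
contact_force: [-0.5, -0.5, 7.9]
grip_width: 0.0
```

Emit:
{"api": "carry_out", "payload": {"plan": "0.2 0 1 0 0 0 0;0 0 0.5 0 0 0 0"}}

```text
time: 35.7
tool_pos: [513.1, 107.2, 61.8]
eef_rot: [[-0.085, 0.996, 0.001], [0.996, 0.085, -0.0], [-0.0, 0.001, -1.0]]
contact_force: [-2.0, -0.5, 12.1]
grip_width: -0.1
```

Emit:
{"api": "carry_out", "payload": {"plan": "0.2 0 1 0 0 0 0;0 0 0.5 0 0 0 0"}}

```text
time: 35.87
tool_pos: [513.5, 107.3, 60.9]
eef_rot: [[-0.085, 0.996, 0.002], [0.996, 0.085, -0.001], [-0.001, 0.002, -1.0]]
contact_force: [-2.9, -1.5, 16.2]
grip_width: -0.1
```

Emit:
{"api": "carry_out", "payload": {"plan": "0.3 0 1 0 0 0 0;0 0 0.5 0 0 0 0"}}

```text
time: 36.03
tool_pos: [514.0, 107.5, 60.0]
eef_rot: [[-0.085, 0.996, 0.003], [0.996, 0.085, -0.001], [-0.001, 0.003, -1.0]]
contact_force: [-2.4, -1.1, 20.2]
grip_width: -0.1
```

Emit:
{"api": "carry_out", "payload": {"plan": "0.3 -0.3 1 0 0 0 0;0 -0.2 0.5 0 0 0 0"}}

```text
time: 36.2
tool_pos: [514.4, 107.6, 59.1]
eef_rot: [[-0.085, 0.996, 0.005], [0.996, 0.085, -0.001], [-0.002, 0.005, -1.0]]
contact_force: [-2.0, -3.1, 18.3]
grip_width: -0.0
```

Emit:
{"api": "carry_out", "payload": {"plan": "0.3 -0.2 0.8 0 0 0 0;0 0 0 0 0 0 0"}}

```text
time: 36.37
tool_pos: [514.6, 107.8, 58.7]
eef_rot: [[-0.084, 0.996, 0.006], [0.996, 0.084, -0.001], [-0.002, 0.006, -1.0]]
contact_force: [-1.9, -3.2, 21.7]
grip_width: 0.2
```

```bash
python3 - <<'E'
from station import bot
from h import *
print(bot.read_state()["contact_force"])
r=[]
for n,u,v in(("top",232,275),("side",338,265)):
    d=bot.get_image(n); np.savez(f"{n}12.npz",**d)
    r.append(cv2.resize(d["color"][v-50:v+50,u-50:u+50,::-1],(400,400),interpolation=cv2.INTER_CUBIC))
cv2.imwrite("pics/g12.png",np.hstack(r))
E
```

```text
[-1.87339139 -3.21873466 21.72611931]
```

View pics/g12.png

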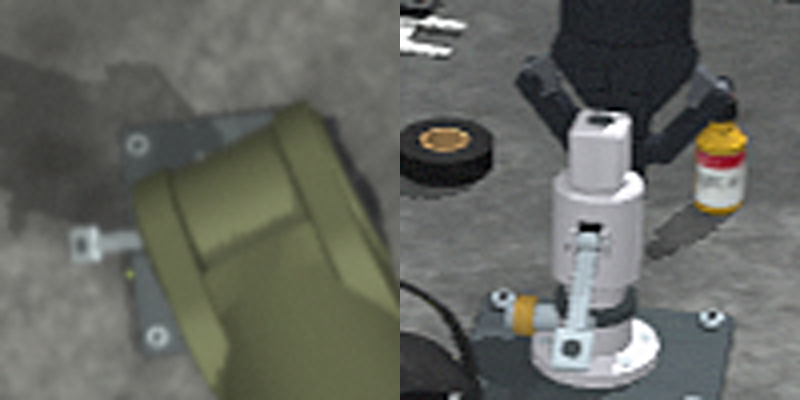

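```bash
python3 - <<'E'
from h import *
t=load("top","12");s=load("side","12")
P=lambda x,y:(182+(x+.5)/4-.5,225+(y+.5)/4-.5)
S=lambda x,y:(288+(x-400+.5)/4-.5,215+(y+.5)/4-.5)
e=tri(ray(t,*P(82,243)),ray(s,*S(571,347)));print("eye a",e)
print("stub top",[onz(s,*S(601,118),z).round(1) for z in(160,162)])
E
```

```text
eye a (array([498.3, 263.3,  63.8]), array([498. , 263.2,  63.8]))
stub top [array([505.9, 180.4, 160. ]), array([504.9, 184.3, 162. ])]
```

Emit:
{"api": "carry_out", "payload": {"plan": "0.2 -0.2 0.8 0 0 0 0;0 0 0 0 0 0 0"}}

```text
time: 36.63
tool_pos: [514.8, 107.9, 58.3]
eef_rot: [[-0.084, 0.996, 0.006], [0.996, 0.084, -0.002], [-0.002, 0.006, -1.0]]
contact_force: [-2.0, -3.2, 23.2]
grip_width: -0.1
```

Emit:
{"api": "carry_out", "payload": {"plan": "0.2 -0.2 0.8 0 0 0 0;0 0 0 0 0 0 0"}}

```text
time: 36.8
tool_pos: [514.9, 108.1, 57.8]
eef_rot: [[-0.084, 0.996, 0.007], [0.996, 0.084, -0.002], [-0.002, 0.007, -1.0]]
contact_force: [-2.0, -2.9, 26.0]
grip_width: 0.1
```

Emit:
{"api": "carry_out", "payload": {"plan": "0.2 -0.2 0.8 0 0 0 0;0 0 0 0 0 0 0;0 0 0 0 0 0 0"}}

```text
time: 37.05
tool_pos: [515.1, 108.2, 57.5]
eef_rot: [[-0.084, 0.996, 0.008], [0.996, 0.084, -0.002], [-0.002, 0.007, -1.0]]
contact_force: [-2.8, -3.2, 28.1]
grip_width: 0.1
```

Emit:
{"api": "carry_out", "payload": {"plan": "0 0 -3 0 0 0 0;0 0 -3 0 0 0 0;0 0 -5 0 0 0 0;0 0 -10 0 0 0 0;0 0 -25 0 0 0 0;0 0 -30 0 0 0 0;0 0 -30 0 0 0 0;0 0 -30 0 0 0 0"}}

```text
time: 37.72
tool_pos: [509.4, 109.7, 189.9]
eef_rot: [[-0.087, 0.996, -0.003], [0.996, 0.087, 0.001], [0.001, -0.003, -1.0]]
contact_force: [1.7, -0.2, -0.7]
grip_width: 0.3
```

Emit:
{"api": "carry_out", "payload": {"plan": "-15 0 -15 0 0 0 0;-30 0 0 0 0 0 0;-30 0 0 0 0 0 0;-30 0 0 0 0 0 0;0 0 0 0 0 0 0;0 0 0 0 0 0 0"}}

```text
time: 38.22
tool_pos: [519.1, 2.8, 203.5]
eef_rot: [[-0.082, 0.997, -0.002], [0.997, 0.082, 0.001], [0.001, -0.002, -1.0]]
contact_force: [0.1, 0.5, -0.4]
grip_width: 0.1
```

```bash
python3 - <<'E'
from station import bot
from h import *
print(bot.read_state()["contact_force"])
r=[]
for n,u,v in(("top",232,275),("side",338,265)):
    d=bot.get_image(n); np.savez(f"{n}13.npz",**d)
    r.append(cv2.resize(d["color"][v-50:v+50,u-50:u+50,::-1],(400,400),interpolation=cv2.INTER_CUBIC))
cv2.imwrite("pics/g13.png",np.hstack(r))
E
```

```text
[ 0.14039621  0.54843125 -0.36634576]
```

View pics/g13.png

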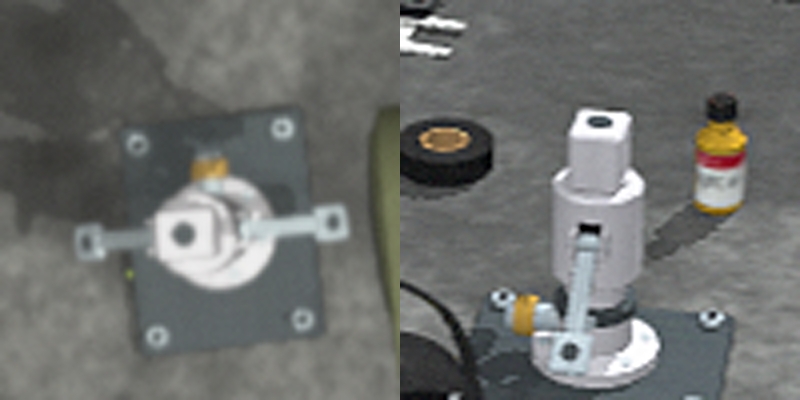

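```bash
python3 - <<'E'
from h import *
t=load("top","13");s=load("side","13")
P=lambda x,y:(182+(x+.5)/4-.5,225+(y+.5)/4-.5)
S=lambda x,y:(288+(x-400+.5)/4-.5,215+(y+.5)/4-.5)
print("eye a",tri(ray(t,*P(88,242)),ray(s,*S(570,352))))
st=onz(t,*P(184,233),162);print("stub",st.round(1))
for z in(60,68):
  for p in((88,242),(332,222)):
    e=onz(t,*P(*p),z);print(z,p,e.round(1),"r",np.linalg.norm((e-st)[:2]).round(1))
for d,n in((t,"top"),(s,"side")):
  C=cloud(d).reshape(-1,3)
  for c,r in(((499,261),13),((513,109),13)):
    m=(np.hypot(C[:,0]-c[0],C[:,1]-c[1])<r)&(C[:,2]>30)&(C[:,2]<110);q=C[m]
    if len(q)>5:print(n,c,m.sum(),np.median(q,0).round(1))
  q=C[(np.hypot(C[:,0]-506,C[:,1]-184.5)<16)&(C[:,2]>150)&(C[:,2]<175)];print("stub z",np.median(q[:,2]))
for n,d in(("top",t),("side",s)):
  i=[(0,0)]
cv2.imwrite("pics/z13.png",np.hstack([cv2.resize(t["color"][255:305,195:275,::-1],(640,400),interpolation=cv2.INTER_CUBIC)]))
E
```

```text
eye a (array([498.9, 260.6,  58.9]), array([499.2, 260.7,  58.9]))
stub [505.8 184.2 162. ]
60 (88, 242) [498.9 260.4  60. ] r 76.5
60 (332, 222) [511.9 108.8  60. ] r 75.6
68 (88, 242) [499.  258.7  68. ] r 74.8
68 (332, 222) [511.9 108.1  68. ] r 76.3
top (499, 261) 60 [499.2 259.   61.9]
top (513, 109) 75 [512.2 110.3  61.3]
stub z 160.2266632798487
side (499, 261) 116 [499.5 262.2  61.8]
stub z 160.25257774798072
```

View pics/z13.png

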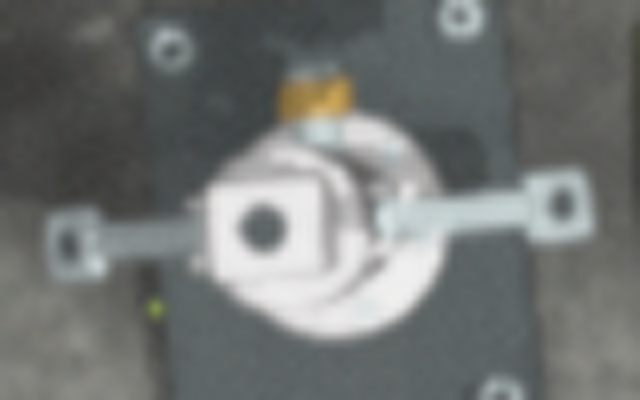

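Both arms measure within about 0.03 rad of their stops and the coupling stands upright again. I'll feel arm A once more, gently, because the coupling rocked while B was being closed.

Emit:
{"api": "carry_out", "payload": {"plan": "30 0 0 0 0 0 0;35 0 0 0 0 0 0;35 0 0 0 0 0 0;35 0 0 0 0 0 0;35 0 0 0 0 0 0;35 0 0 0 0 0 0;35 0 0 0 0 0 0;20 0 0 0 0 0 0"}}

```text
time: 38.98
tool_pos: [494.6, 269.9, 204.5]
eef_rot: [[-0.093, 0.996, -0.001], [0.996, 0.093, 0.003], [0.003, -0.001, -1.0]]
contact_force: [-0.3, 1.2, 0.7]
grip_width: 0.0
```

Emit:
{"api": "carry_out", "payload": {"plan": "0 0 0 0 0 0 0;0 0 0 0 0 0 0;0 0 0 0 0 0 0"}}

```text
time: 39.23
tool_pos: [497.2, 263.3, 203.8]
eef_rot: [[-0.086, 0.996, -0.001], [0.996, 0.086, -0.001], [-0.001, -0.001, -1.0]]
contact_force: [-0.1, 0.1, -0.3]
grip_width: 0.1
```

```bash
python3 go.py 499.2 262.3 70
```

```text
t 39.2333 tool shift [ -1.1   2.1 133.8] y-angle 4.96 q [ 0.27  0.26 -0.93  1.68  0.22  1.31 -0.62]
```

Emit:
{"api": "carry_out", "payload": {"plan": "-1 1.5 20 0 0 0 0;0 0 30 0 0 0 0;0 0 30 0 0 0 0;0 0 25 0 0 0 0;0 0 15 0 0 0 0;0 0 8 0 0 0 0;0 0 0 0 0 0 0;0 0 0 0 0 0 0"}}

```text
time: 39.9
tool_pos: [499.8, 261.6, 76.5]
eef_rot: [[-0.084, 0.996, 0.0], [0.996, 0.084, -0.0], [-0.0, 0.0, -1.0]]
contact_force: [-1.2, 0.2, 0.5]
grip_width: -0.2
```

```bash
python3 go.py 499.2 262.3 62
```

```text
t 39.9 tool shift [ 0.7 -0.5 14.5] y-angle 4.81 q [ 0.21  0.4  -0.87  1.82  0.35  1.08 -0.71]
```

Emit:
{"api": "carry_out", "payload": {"plan": "0 0 2.5 0 0 0 0;0 0 2.5 0 0 0 0;0 0 2 0 0 0 0;0 0 1 0 0 0 0;0 0 0 0 0 0 0"}}

```text
time: 40.32
tool_pos: [499.3, 262.3, 68.1]
eef_rot: [[-0.085, 0.996, 0.0], [0.996, 0.085, -0.0], [-0.0, 0.0, -1.0]]
contact_force: [0.6, -0.2, -0.3]
grip_width: -0.1
```

Emit:
{"api": "carry_out", "payload": {"plan": "0 0 1 0 0 0 0;0 0 1 0 0 0 0"}}

```text
time: 40.48
tool_pos: [499.6, 262.7, 66.6]
eef_rot: [[-0.085, 0.996, 0.001], [0.996, 0.085, 0.0], [0.0, 0.001, -1.0]]
contact_force: [0.0, -0.1, 3.5]
grip_width: 0.3
```

Emit:
{"api": "carry_out", "payload": {"plan": "0 0 1 0 0 0 0;0 0 1 0 0 0 0"}}

```text
time: 40.65
tool_pos: [499.8, 262.9, 64.8]
eef_rot: [[-0.085, 0.996, 0.001], [0.996, 0.085, 0.001], [0.001, 0.001, -1.0]]
contact_force: [-1.5, 0.5, 4.5]
grip_width: 0.0
```

Emit:
{"api": "carry_out", "payload": {"plan": "0 0 1 0 0 0 0;0 0 0 0 0 0 0"}}

```text
time: 40.82
tool_pos: [500.0, 263.1, 64.0]
eef_rot: [[-0.085, 0.996, 0.002], [0.996, 0.085, 0.001], [0.001, 0.002, -1.0]]
contact_force: [-0.9, 0.1, 5.4]
grip_width: -0.1
```

Emit:
{"api": "carry_out", "payload": {"plan": "-0.3 -0.2 1 0 0 0 0;0 0 1 0 0 0 0"}}

```text
time: 40.98
tool_pos: [500.3, 263.4, 62.9]
eef_rot: [[-0.085, 0.996, 0.003], [0.996, 0.085, 0.002], [0.002, 0.003, -1.0]]
contact_force: [-0.8, 0.2, 12.7]
grip_width: 0.0
```

Emit:
{"api": "carry_out", "payload": {"plan": "-0.3 -0.2 1 0 0 0 0;0 0 1 0 0 0 0"}}

```text
time: 41.15
tool_pos: [500.5, 263.9, 61.8]
eef_rot: [[-0.086, 0.996, 0.004], [0.996, 0.086, 0.003], [0.002, 0.004, -1.0]]
contact_force: [-1.4, 0.5, 15.7]
grip_width: 0.3
```

Emit:
{"api": "carry_out", "payload": {"plan": "-0.3 -0.2 1 0 0 0 0;0 0 0 0 0 0 0"}}

```text
time: 41.32
tool_pos: [500.7, 263.8, 61.3]
eef_rot: [[-0.086, 0.996, 0.005], [0.996, 0.086, 0.003], [0.003, 0.005, -1.0]]
contact_force: [-1.5, 1.2, 16.9]
grip_width: -0.1
```

```bash
python3 - <<'E'
from station import bot
from h import *
r=[]
for n,u,v in(("top",232,275),("side",338,265)):
    d=bot.get_image(n); np.savez(f"{n}14.npz",**d)
    r.append(cv2.resize(d["color"][v-50:v+50,u-50:u+50,::-1],(400,400),interpolation=cv2.INTER_CUBIC))
cv2.imwrite("pics/g14.png",np.hstack(r))
E
```

```text
(no output)
```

View pics/g14.png

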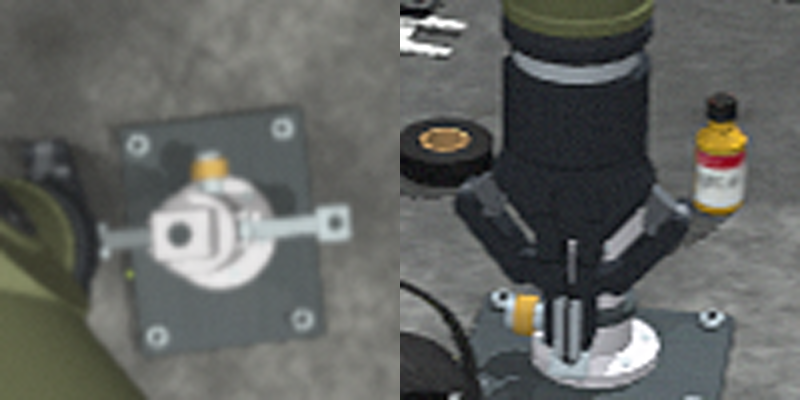

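Emit:
{"api": "carry_out", "payload": {"plan": "0 0 -3 0 0 0 0;0 0 -3 0 0 0 0;0 0 -5 0 0 0 0;0 0 -15 0 0 0 0;0 0 -30 0 0 0 0;0 0 -30 0 0 0 0;0 0 -30 0 0 0 0;0 0 -25 0 0 0 0"}}

```text
time: 42.08
tool_pos: [498.6, 260.3, 200.5]
eef_rot: [[-0.085, 0.996, -0.0], [0.996, 0.085, -0.002], [-0.001, -0.001, -1.0]]
contact_force: [0.8, -0.6, -0.1]
grip_width: 0.1
```

Emit:
{"api": "carry_out", "payload": {"plan": "0 -20 -10 0 0 0 0;0 -30 0 0 0 0 0;0 -20 0 0 0 0 0;0 0 0 0 0 0 0;0 0 0 0 0 0 0"}}

```text
time: 42.5
tool_pos: [428.5, 254.1, 208.9]
eef_rot: [[-0.085, 0.996, 0.001], [0.996, 0.085, -0.003], [-0.003, 0.001, -1.0]]
contact_force: [0.4, 0.4, 0.6]
grip_width: -0.3
```

```bash
python3 - <<'E'
from station import bot
from h import *
s_=bot.read_state();print(s_["time"],s_["tool_pos"],s_["contact_force"])
r=[]
for n,u,v in(("top",232,275),("side",338,265)):
    d=bot.get_image(n); np.savez(f"{n}15.npz",**d)
    r.append(cv2.resize(d["color"][v-50:v+50,u-50:u+50,::-1],(400,400),interpolation=cv2.INTER_CUBIC))
    C=cloud(d).reshape(-1,3)
    for c in((499,261),(512,109)):
        m=(np.hypot(C[:,0]-c[0],C[:,1]-c[1])<13)&(C[:,2]>30)&(C[:,2]<110)
        if m.sum()>5:print(n,c,m.sum(),np.median(C[m],0).round(1))
cv2.imwrite("pics/g15.png",np.hstack(r))
t=d if False else load("top","15"); t0=load("top")
df=cv2.absdiff(t["color"],t0["color"]).max(2)
ys,xs=np.where(df>60);print("diff bbox",xs.min(),xs.max(),ys.min(),ys.max())
cv2.imwrite("pics/full15.png",t["color"][:,:,::-1])
E
```

```text
42.5 [428.54857591 254.12691238 208.89587151] [0.40830003 0.44638484 0.63051851]
top (499, 261) 60 [499.2 259.   62.3]
top (512, 109) 75 [512.2 110.1  60.6]
side (499, 261) 115 [499.6 261.6  60.3]
diff bbox 33 639 257 479
```

View pics/g15.png

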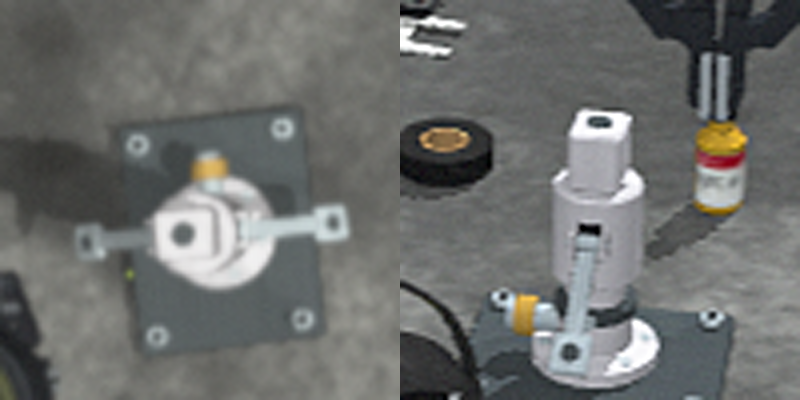

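View pics/full15.png

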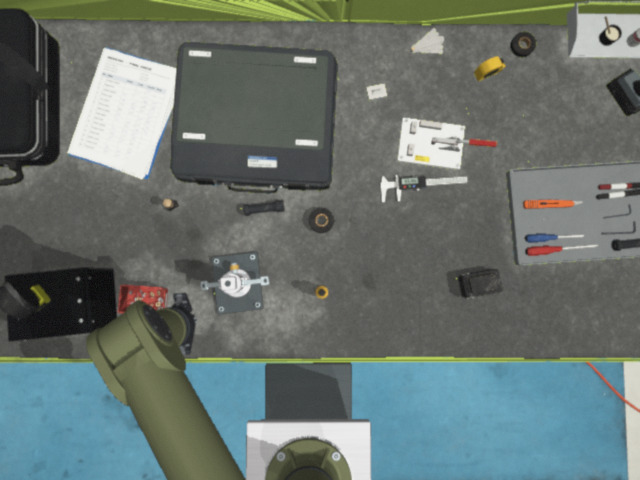

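The coupling stands upright with its stub hole at (184,233) in the crop. Both arms are down and symmetric, with paddle heights of 60 to 62 mm against about 62 mm expected. The other things on the bench haven't moved, and the gripper is clear of everything. I'm handing in.

```bash
python3 -c "
from station import bot
print(bot.job_done())"
```

```text
the job is handed in; nothing more can be done
None
```

The coupling is on the spigot, its gasket is bedded and both cam arms are down. The job took about 42.5 s, and no verdict came back when I handed it in.

- **Pushing on:** I gripped the stub across y and lowered the coupling at about 10 mm/s. The sealing ring rubbed at about 4 N. The gasket touched with the coupling about 69 mm above the bench.
- **Bedding:** I held 21–23 N for about 0.8 s, then 24 N for another 0.7 s or so, slightly under the 25 N asked. There was also a sideways force of about 9 N on the tool.
- **Arms:** I pressed arm A down first, then arm B. Each swung at 2–5 N, then the force rose steadily as the cam bit. I stopped pressing at 28 N, under the 40 N limit.

**Last checks:** in the final pictures the coupling stands upright. Both paddles are 60–62 mm high and about 76 mm out from the axis; at the stops they should be about 62 and 77. The bystanders look where they were in the top view, and the gripper touches nothing.

**What didn't fit neatly:**
- **Arms not fully raised:** at the start, arm A was about 0.13 rad and arm B about 0.35 rad below fully raised. I left them like that for the bedding.
- **Coupling leaned:** with only arm A locked it leaned about 0.06 rad, and it straightened when B was closed. Pressing A again with about 17 N only rocked it slightly.
- **Stops not felt as dead:** because of that rocking and the give in the robot, neither stop felt hard. That the arms reached their stops rests on the pictures, good to about 0.03 rad.

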